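# Clear the sill and latch the roll-top dust shutter

### The arm

A 6-joint arm with a two-finger parallel gripper is mounted at the origin on the work surface. World frame = base frame: x ahead of the robot, y to its left, z up, the work surface at z = 0. Lengths are in mm, angles in degrees, forces in N, time in s.
With the tool pointing down it reaches from about 300 to 750 mm from the base axis. Payload 8.5 kg.
Tool frame: the origin (TCP) lies midway between the tips of the shut fingers; the grasp point (between the pads) lies 19 mm behind it (ctrl.grasp_offset is the distance from the TCP to the grasp point, in mm); z points along the fingers, y is the direction in which the jaws open and shut (so a half turn about z gives the same grasp; the last joint's range is limited). The gripper opens to 88 mm and grips with 3 to 60 N. Pads are 18 mm wide; open, the fingers measure 123 mm over their backs; the gripper's body (75 mm by 187 mm) begins 45 mm behind the grasp point.
Start: joints at [-81.263, 21.807, 74.336, -0, 83.858, -12.336], TCP at [197.753, -513.2, 238.748] pointing down, gripper open.
Joint ranges: [-178.18, 178.18], [-50.72, 133.34], [12.68, 142.11], [-81.47, 261.47], [9.98, 163.14], [-165.26, 165.26]. Speed limits (degrees/s): [136.94, 136.94, 180, 180, 180, 180].

### API

Orientations are given as [roll, pitch, yaw] about the fixed x, y, z axes, in that order (R = Rz(yaw) Ry(pitch) Rx(roll)).
In Python, from plant import ctrl gives the robot as it stands.
- The arm moves only by the shell command python3 -m crank 'ROWS' [FORCE]. ROWS is JSON, one flat list of numbers, 7 for each row, row after row: the shift along the tool's x, y, z scaled (see below), then the turn, a rotation vector about the tool's x, y, z scaled (see below), then the closure, from -1 (fully open) to 1 (shut). In form: [tx, ty, tz, rx, ry, rz, grip, tx, ty, tz, rx, ry, rz, grip, ...]. A call has 1 to 10 rows; each row is the pose to reach, as a shift and turn from the pose commanded when the call began, along the tool's axes at that moment, turning the shorter way round; what a row does not reach only later rows make up. The controller multiplies each number of a shift by 0.1 m and each number of a turn by 180 degrees. A row lasts 1/8 s, in which the tool goes at most 62.5 mm and 10.7 degrees, less where a joint would pass 70% of its speed; a pose out of reach is approached as far as the arm can. A call with a number of a shift or a turn outside -1 to 1 is refused whole. A call with a gripper value outside its range is refused whole. The fingers move at their own pace and stop on an object; FORCE is the grip in N (left out, the last holds). Time passes only in rows, so rows that repeat a pose let the fingers close. It gives the time, the measured TCP pose, the force and the opening at its end, in the units of the state.
- ctrl.get_obs(): the state, without advancing time (a new reading comes with each control period).
- ctrl.read_camera(name): name is "side" or "top"; returns the picture (400x640x3 uint8, red, green, blue); there is no depth.
- ctrl.camera_params(name): a dict with "fx", "fy", "cx", "cy" (pixels), "origin" and "rotation" of the camera in the world. Camera axes: x right, y down, z forward; pixel columns grow to the right and rows downward; lengths in mm; the calibration is good to about 2 mm. A picture is of the moment at which its call begins. camera_params takes no time and is no camera call.
- ctrl.sign_off(): hands the job in, once; it reports no verdict.
Trained networks look in the newest picture that a camera, given by its name, has taken for a name from the list of things; names that differ only in an ending like _2 or _b are one class to them, and where a whole thing is asked for, a point or a joint stands for the part that bears it (a point fixed in the world has none). Each returns a list of dicts, best first, with "confidence" (0 to 1); they miss things now and then, are a little off and sometimes report something else, mostly with a low value. They report only what shows in the picture. A call takes as long as a camera call. They do not tell look-alikes from the thing itself.
- ctrl.find_in(target, camera): "at" ([x, y, z] in mm, in world coordinates, good to about 4 mm: the middle of the surface that is visible of it).
- ctrl.regions_of(target, camera): "region" (400x640 bool, what is visible of it).
The state is a dict: "time": time; "q": joint angles; "joint_vel": joint speeds; "effort": joint torques, N m; "ee_pos": TCP position; "ee_rot": TCP orientation; "force": force on the tool from outside, world axes, zero at the start; "torque": the same for the moment, N m; "width": opening from 0.0 (shut) to 1.0 (fully open).
Only numpy, scipy, OpenCV 4.12 (cv2) and the standard library are available. Lean on these libraries where they do the work, as an engineer would, in place of code of your own. Each camera call takes 0.05 s, during which the arm holds its last target.

### The job

The stone chisel has been left lying across the sill of the engraver's dust enclosure, where the slatted roll-top shutter comes down. Lay the chisel flat in the steel tool tray, then roll the shutter down by its bar and press it home until the catch clicks over and holds it shut by itself; press firmly but do not ram it (stay below about 40 N), and leave the other things on the bench where they are.

Things in the scene. Friction and masses are not known exactly. Their poses are not given: they have to be found in the camera images.
- enclosure: Fixed dust enclosure of a stone engraver: a half drum (axis level, 95 mm above the bench) on a dark base 500 x 330 x 40 mm. Origin on the bench under the axis; -x out of the open front, y along the axis, z up. Cheek plates of radius 200 mm, at y = +-150 to 162 mm; a fixed cover of radius 199 mm from 73 degrees above the front backwards. In front lies a flat ledge 40 mm high, x = -200 to -300 mm.
- shutter (a joint): Roll-top shutter of slats in a circular track about the drum axis. Value: rad above its lowest place, growing as it opens (1.18 open; starts at 0.95 to 1.15). It stays where left, by friction of about 0.45 N m. Latched it reads 0.00 to 0.09: the catch is set by hand in slots, over 18 mm, so where it latches is not known beforehand. Latching takes 10 to 18 N at the bar.
- curtain: The moving shutter: slats at radius 180 mm, bottom rail 284 mm long, 18 thick, 64 tall, pull bar, striker pin. Origin on the drum axis, mid-length; y along the axis; -x points from the axis to the pull bar (level when shut). From 28 mm before latching a sprung buffer pushes it back up (9 to 13 N), also when let go unlatched; 2 mm past latching is a stiff rubber stop (20 N/mm).
- pull_bar (a point): Middle of the dark steel pull bar on the shutter's bottom rail: round, 14 mm thick, 110 mm long along the drum axis, on two 12 mm legs at its ends, 240 mm from the drum axis, 44 mm free between bar and rail. Shut, it is about 95 mm above the bench in front of the drum; open, 290 to 315 mm. Push it on top or from behind; it moves on a circle about the drum axis.
- hook (a joint): Sprung hook of the catch, a dark 14 mm wide steel claw on a bracket on the ledge, 212 mm in front of the drum axis at y = -108 mm of the enclosure; its top 125 to 145 mm above the bench. Value: rad pushed outwards, 0 at rest. The striker pin coming down slides over its sloping nose and pushes it out to about 0.2 rad, then it snaps back to 0 over the pin: the click.
- striker (a point): Middle of the striker pin that the hook catches: a steel pin 8 mm thick, 28 mm long between two ears in front of the shutter's bottom rail, 212 mm from the drum axis, at y = -108 mm.
- chisel_mid (a point): Centre of the loose stone chisel, half-way up: a dark steel bar 25 x 25 mm, 200 mm long in all, 0.5 kg; x runs along it, from the struck round head (at -100 mm) to the blade (38 mm wide, at +54 to +100 mm). It lies across the sill, blade inwards, head out on the ledge.
- tray: Fixed open steel tool tray on the bench, 300 x 180 x 35 mm outside, walls and floor 4 mm. Origin: centre of its underside; x along its length, y across. A flat file lies in its -y half (about y = -50 mm), the other half is free for the chisel.
- file: Bystander: flat file with wooden handle, 190 mm long, 18 mm wide, lying in the tray. Origin at its underside.
- rubbing_block: Bystander: small white rubbing block 40 x 26 x 18 mm on the ledge, towards the enclosure's +y side. Origin at its underside.
- paint_tin: Bystander: closed paint tin, 90 mm across, 85 mm high. Origin at its underside.
- brush_cup: Bystander: white plastic cup 72 mm across, 85 mm high, with two brush handles standing in it up to 190 mm. Origin at its underside.
- trowel: Bystander: pointed trowel with a wooden handle, 300 mm long, on the bench. Origin at its underside.
- granite_sample: Bystander: dark stone sample 90 x 90 x 20 mm. Origin at its underside.
Mind the look-alikes: they are no part of the job. There is more than one size of the part that bears chisel_mid; the job needs the smaller.

How it is judged (in metres and radians):
On the way, in this order (a step that is already met when the one before it is completed fails the run):
1. the chisel lies in the tray (z of chisel_mid in the frame of tray below 0.03 m and x of chisel_mid in the frame of tray between -0.1 and 0.1 m and y of chisel_mid in the frame of tray between -0.085 and 0.085 m), for 0.2 s.
2. the shutter is down and the hook has snapped back over the pin (value of joint shutter below 0.1 rad and value of joint hook below 0.03 rad), for 0.2 s.
At the end, for the whole second after the job is handed in: The shutter is held shut by the catch with nothing pressing it (joint below 0.10 rad and at rest, hook back within 0.03 rad of its rest place), and the chisel lies flat (within 5 degrees) on the floor of the tray, its centre inside the walls and less than 22 mm above the tray's underside (all of step 2 and velocity of joint shutter between -0.02 and 0.02 rad/s and z of chisel_mid in the frame of tray below 0.022 m and x of chisel_mid in the frame of tray between -0.1 and 0.1 m and y of chisel_mid in the frame of tray between -0.085 and 0.085 m and angle between chisel_mid's own x axis and vertical between 1.48 and 1.66 rad); the robot touches nothing.
It fails at once if the robot rams the shutter (more than 40 N) (contact force between any of the arm, the fingers and curtain above 40 N).
It fails at once if a bystander is moved by more than 40 mm (distance of any of file, rubbing_block, paint_tin, brush_cup, trowel, granite_sample from where it was at the start of the episode above 0.04 m).
It also fails if it takes over 72 s, if anything falls off the work surface, if the arm or the gripper's body presses on something with over 40 N, if the wrist force passes 120 N, or if a joint passes its speed limit or range.

## Working session

There is one attempt and no reset: what is moved stays moved. The work goes in short steps, Python scripts to look and compute and a shell command to move; the robot and the scene stay as the last step left them, time stands still between calls to the robot, and variables do not carry over. Pictures are saved under pics/ and viewed, and the job is handed in when it is done.

```bash
mkdir -p pics; ls; python3 - <<'E'
from plant import ctrl
import cv2,numpy as np
o=ctrl.get_obs()
print(o)
for n in("side","top"):
    im=ctrl.read_camera(n); cv2.imwrite(f"pics/{n}0.png",im[:,:,::-1]); print(n,ctrl.camera_params(n))
    for t in ["enclosure","curtain","pull_bar","hook","striker","chisel_mid","tray","file","rubbing_block","paint_tin","brush_cup","trowel","granite_sample"]:
        print(t,[(np.round(d["at"]).tolist(),round(d["confidence"],2)) for d in ctrl.find_in(t,n)])
E
```

```text
pics
{'time': 0.0, 'q': array([-8.12616324e+01,  2.18385134e+01,  7.43848250e+01, -8.96955200e-04,
        8.38592594e+01, -1.23353995e+01]), 'joint_vel': array([-0.01832862, -0.01711688,  0.07484768, -0.05860211, -0.06440285,
        0.00020413]), 'effort': array([-8.14900795e-04, -4.37932062e+01, -2.24558455e+01,  7.13631674e-02,
        3.52922094e-02, -1.13776430e-04]), 'ee_pos': array([ 197.71527209, -512.91971592,  238.16057224]), 'ee_rot': array([-1.79919119e+02, -1.67746199e-02,  2.10738519e+01]), 'force': array([ 1.11791358, -1.13218902, -0.67247059]), 'torque': array([-0.00380686,  0.03969619, -0.03374321]), 'width': 0.9964484458638828}
side {'fx': 368.3708953146527, 'fy': 368.3708953146527, 'cx': 323.05194891720606, 'cy': 203.50292183659178, 'origin': array([ 917.32830913, -218.41139288,  947.22999354]), 'rotation': array([-153.39197237,   -0.52387889,   74.36636561])}
enclosure [([584.0, 192.0, 236.0], 0.74), ([583.0, 171.0, 254.0], 0.47)]
curtain [([582.0, 175.0, 255.0], 0.62)]
pull_bar [([580.0, 176.0, 256.0], 0.59), ([482.0, -11.0, 58.0], 0.45)]
hook [([689.0, 75.0, 12
[... 508 characters left out ...]
5.31718907]), 'rotation': array([-176.41822956,   -0.80769666,  -89.61489425])}
enclosure [([550.0, 221.0, 259.0], 0.83)]
curtain [([553.0, 175.0, 256.0], 0.68)]
pull_bar [([556.0, 173.0, 254.0], 0.62)]
hook []
striker [([550.0, 168.0, 262.0], 0.86)]
chisel_mid [([215.0, -378.0, 32.0], 0.85), ([522.0, 56.0, 60.0], 0.78)]
tray [([559.0, -249.0, 7.0], 0.65)]
file [([536.0, -296.0, 15.0], 0.78)]
rubbing_block [([474.0, -12.0, 59.0], 0.62)]
paint_tin [([790.0, -86.0, 85.0], 0.76), ([392.0, -496.0, 21.0], 0.3)]
brush_cup [([771.0, -204.0, 51.0], 0.97), ([554.0, 173.0, 260.0], 0.31)]
trowel [([601.0, -456.0, 16.0], 0.94)]
granite_sample [([389.0, -495.0, 22.0], 0.55), ([790.0, -87.0, 88.0], 0.44)]
```

View pics/side0.png

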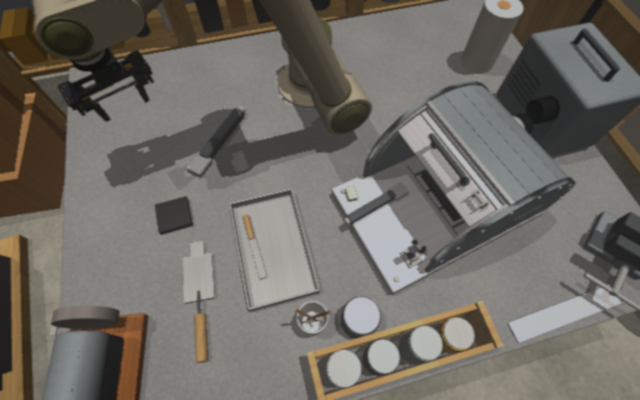

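View pics/top0.png

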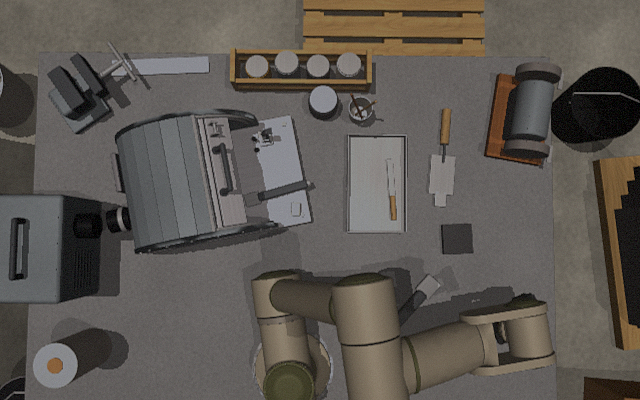

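```bash
cat > h.py <<'E'
import numpy as np,cv2
from scipy.spatial.transform import Rotation as R
from plant import ctrl
def cam(n):
    p=ctrl.camera_params(n); return p,R.from_euler('xyz',p['rotation'],degrees=True).as_matrix()
def proj(n,P):
    p,M=cam(n); c=(np.atleast_2d(P)-p['origin'])@M
    return np.c_[p['fx']*c[:,0]/c[:,2]+p['cx'],p['fy']*c[:,1]/c[:,2]+p['cy']]
def ray(n,uv,z):
    p,M=cam(n); d=M@np.array([(uv[0]-p['cx'])/p['fx'],(uv[1]-p['cy'])/p['fy'],1])
    return p['origin']+d*(z-p['origin'][2])/d[2]
def crop(im,u0,v0,w,h,s,name):
    c=cv2.resize(im[v0:v0+h,u0:u0+w],None,fx=s,fy=s,interpolation=cv2.INTER_CUBIC); cv2.imwrite(name,c[:,:,::-1])
E
python3 - <<'E'
from h import *
im=cv2.imread('pics/top0.png')[:,:,::-1]
crop(im,190,100,130,140,4.2,'pics/topc.png')
crop(im,340,125,110,120,4.5,'pics/topt.png')
im=cv2.imread('pics/side0.png')[:,:,::-1]
crop(im,325,80,200,140,4,'pics/sidec.png')
E
```

```text
(no output)
```

View pics/topc.png

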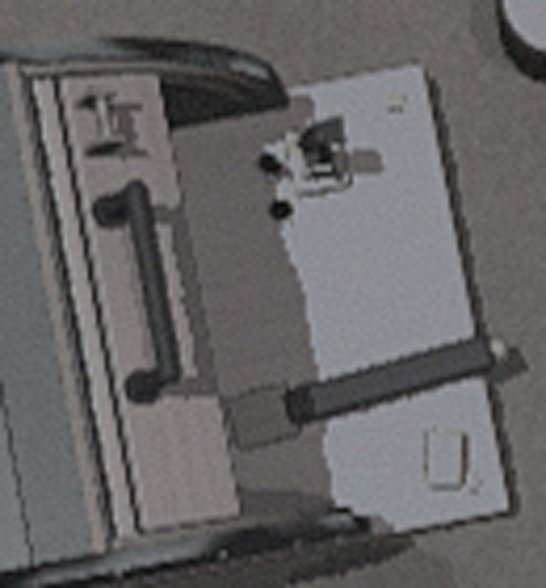

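View pics/sidec.png

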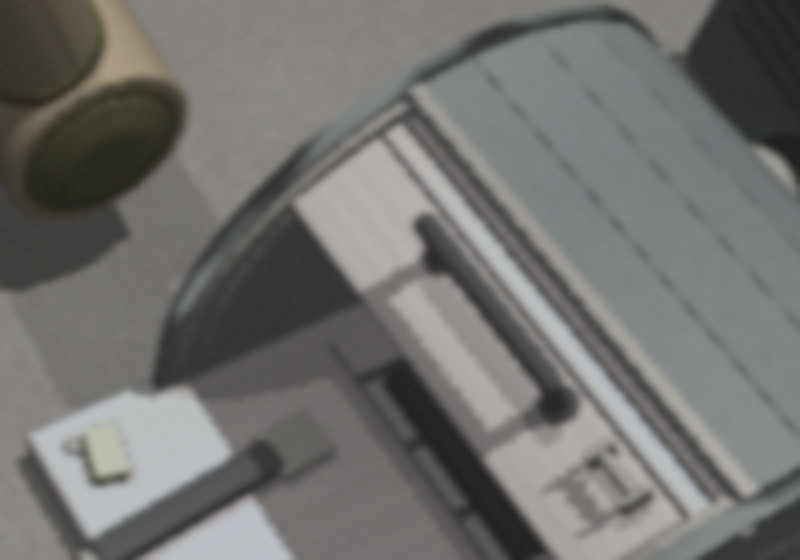

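View pics/topt.png

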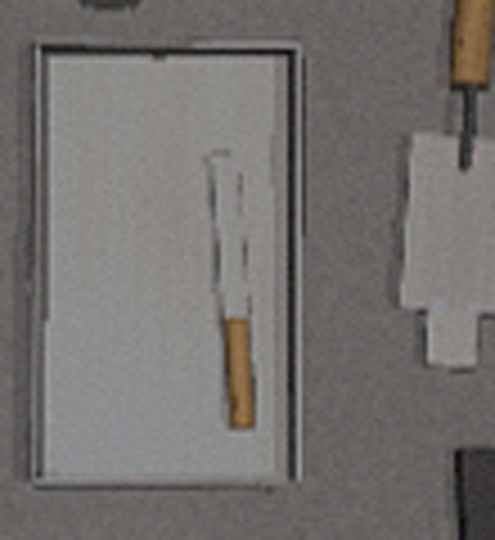

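```bash
python3 - <<'E'
from h import *
t=lambda x,y,z:ray('top',(190+x/4.2,100+y/4.2),z)
s=lambda x,y,z:ray('side',(325+x/4,80+y/4),z)
a=t(425,66,40);b=t(517,511,40);print('ledge corners',a,b,(b-a)/np.linalg.norm(b-a),np.linalg.norm(b-a))
n=b-a
y=n/np.linalg.norm(n); x=np.array([-y[1],y[0],0]); 
if x[1]<0:x=-x
print('x enc',x,'origin',(a+b)/2*[1,1,0]+300*x, 'yaw',np.degrees(np.arctan2(x[1],x[0])))
print('chisel bar inner end mid',t(298,404,65),'head',t(492,352,65),'blade end mid',t(233,425,55), 'head alt',t(520,360,53))
print('side inner', s(263,458,65))
print('bar ends',t(136,188,300),t(168,378,300))
tt=lambda x,y,z:ray('top',(340+x/4.5,125+y/4.5),z)
for c in [(35,45),(302,45),(300,487),(33,487)]:print('tray',tt(*c,35))
for c in [(222,152),(238,428)]:print('file',tt(*c,8))
for n in('top','side'):
    for tn in('chisel_mid','pull_bar'):
        for d in ctrl.regions_of(tn,n):
            m=d['region'].astype(np.uint8); v,u=np.nonzero(m)
            r=cv2.minAreaRect(np.c_[u,v].astype(np.float32)); print(n,tn,d['confidence'],m.sum(),np.round(cv2.boxPoints(r),1).tolist())
E
```

```text
ledge corners [760.22681066   7.67904054  40.        ] [440.29990563 -61.18683396  40.        ] [-0.97760785 -0.210435    0.        ] 327.25484447116906
x enc [-0.210435    0.97760785 -0.        ] origin [537.13285695 266.5284584    0.        ] yaw 102.147845800358
chisel bar inner end mid [513.41596613  92.56359256  65.        ] head [551.12585567 -42.96264094  65.        ] blade end mid [499.00988966 139.19817135  55.        ] head alt [546.85148605 -62.56346345  53.        ]
side inner [516.30518761  93.20538864  65.        ]
bar ends [622.5641591 163.7144024 300.       ] [509.58292661 142.69453813 300.        ]
tray [ 703.9301468  -164.10161332   35.        ]
tray [ 705.65674673 -344.41936295   35.        ]
tray [ 407.78829345 -342.07599182   35.        ]
tray [ 406.57341295 -163.94400184   35.        ]
file [ 636.61269593 -294.03717458    8.        ]
file [ 447.7459236  -304.70421809    8.        ]
top chisel_mid 0.81 791 [[391.0, 316.6000061035156], [427.79998779296875, 272.5], [441.5, 284.0], [404.70001220703125, 328.1000061035156]]
top chisel_mid 0.74 617 [[243.60000610351562
[... 370 characters left out ...]
5781], [247.39999389648438, 223.1999969482422], [215.5, 229.1999969482422]]
side chisel_mid 0.89 1183 [[185.8000030517578, 167.60000610351562], [235.60000610351562, 101.19999694824219], [249.39999389648438, 111.5], [199.60000610351562, 177.89999389648438]]
side chisel_mid 0.58 694 [[342.0, 213.10000610351562], [402.8999938964844, 181.89999389648438], [408.79998779296875, 193.5], [347.8999938964844, 224.60000610351562]]
side pull_bar 0.71 4982 [[397.20001220703125, 130.89999389648438], [432.1000061035156, 104.4000015258789], [506.79998779296875, 202.6999969482422], [471.8999938964844, 229.10000610351562]]
side pull_bar 0.17 1313 [[341.0, 297.0], [380.0, 297.0], [380.0, 338.0], [341.0, 338.0]]
```

```bash
python3 - <<'E'
from h import *
print(ray('top',(245.2,201.7),60),ray('top',(309.5,184.8),60))
def box(c,yaw,l0,l1,w,z0,z1):
    d=np.array([np.cos(yaw),np.sin(yaw),0]);n=np.array([-d[1],d[0],0]);P=[]
    for z in(z0,z1):
        for a,b in((l0,-w),(l1,-w),(l1,w),(l0,w)):P.append(c+a*d+b*n+[0,0,z])
    return np.array(P)
c=np.array([528,41,0]);yaw=np.radians(105.5)
for n,(u0,v0,w,h,s) in dict(top=(235,160,90,70,8),side=(330,160,100,75,8)).items():
    im=cv2.imread(f'pics/{n}0.png');im=cv2.resize(im[v0:v0+h,u0:u0+w],None,fx=s,fy=s,interpolation=cv2.INTER_CUBIC)
    for B,col in((box(c,yaw,-100,54,12.5,40,65),(0,0,255)),(box(c,yaw,54,100,19,50,56),(0,255,0))):
        p=((proj(n,B)-[u0,v0]+.5)*s).astype(int)
        for i in range(4):
            for a,b in((i,(i+1)%4),(i+4,(i+1)%4+4),(i,i+4)):cv2.line(im,tuple(p[a].tolist()),tuple(p[b].tolist()),col,1)
    cv2.imwrite(f'pics/ov_{n}.png',im)
E
```

```text
[497.15201369 139.26694375  60.        ] [548.76006386 -49.8515148   60.        ]
```

View pics/ov_top.png

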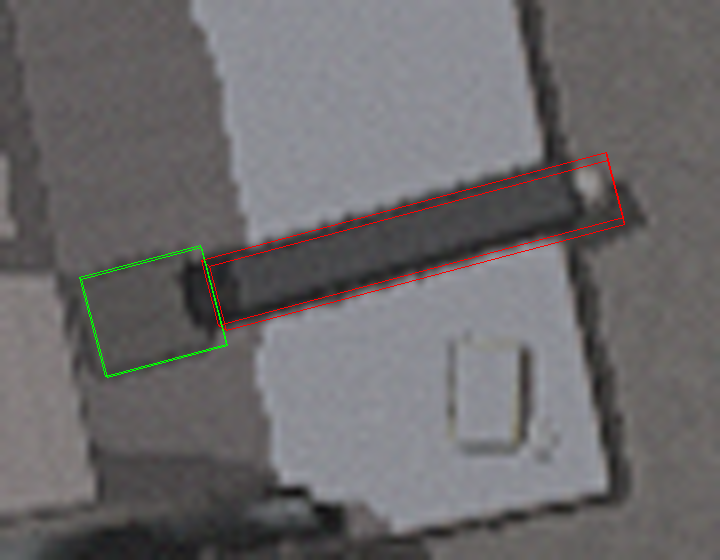

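View pics/ov_side.png

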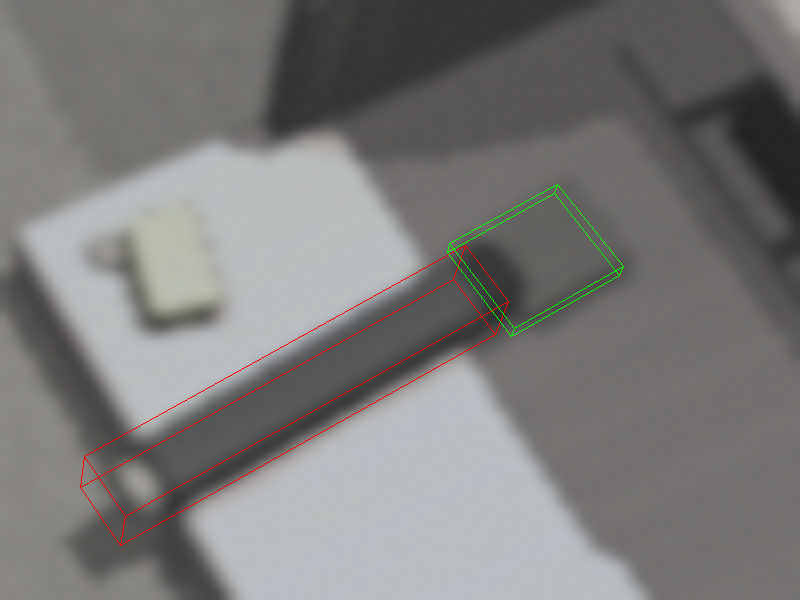

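```bash
cat >> h.py <<'E'
def to(x,y,z,rpy=None):
    o=ctrl.get_obs();M=R.from_euler('xyz',o['ee_rot'],degrees=True)
    T=M if rpy is None else R.from_euler('xyz',rpy,degrees=True)
    s=M.inv().apply(np.array([x,y,z])-o['ee_pos'])/100
    r=np.degrees((M.inv()*T).as_rotvec())/180
    print('t',round(o['time'],2),'pos',np.round(o['ee_pos'],1),'rot',np.round(o['ee_rot'],1),'F',np.round(o['force'],1),'w',round(o['width'],3));print('shift',np.round(s,3),'turn',np.round(r,4))
E
python3 -m crank '[0.3,-0.23,0,0,0,-0.05,-0.15,0.6,-0.45,0,0,0,-0.1,-0.15,0.9,-0.7,0,0,0,-0.16,-0.15,1,-0.75,0,0,0,-0.22,-0.15,1,-0.75,0,0,0,-0.28,-0.15,1,-0.75,0,0,0,-0.34,-0.15,1,-0.75,0,0,0,-0.4,-0.15,1,-0.75,0,0,0,-0.469,-0.15,1,-0.75,0,0,0,-0.469,-0.15]' 60
python3 -c "
from h import *
to(533,23,239,[180,0,105.5])"
```

```text
time: 2.72
ee_pos: [264.1, -407.2, 238.8]
ee_rot: [180.0, 0.0, 105.5]
force: [-0.5, -0.9, -0.2]
width: 0.577
t 2.73 pos [ 264.1 -407.2  238.8] rot [180.    0.  105.5] F [-0.5 -0.9 -0.2] w 0.577
shift [ 3.427e+00  3.741e+00 -2.000e-03] turn [ 0.  0. -0.]
```

```bash

python3 -m crank '[0.4,0.43,0,0,0,0,-0.15,0.86,0.93,0,0,0,0,-0.15,0.86,0.93,0,0,0,0,-0.15]' 60
python3 -m crank '[0.43,0.47,0,0,0,0,-0.15,0.86,0.94,0,0,0,0,-0.15,0.86,0.94,0,0,0,0,-0.15]' 60
python3 -m crank '[0.43,0.47,0,0,0,0,-0.15,0.86,0.94,0,0,0,0,-0.15,0.86,0.94,0,0,0,0,-0.15]' 60
python3 -m crank '[0.43,0.47,0,0,0,0,-0.15,0.86,0.94,0,0,0,0,-0.15,0.86,0.94,0,0,0,0,-0.15]' 60
python3 - <<'E'
from h import *
to(533,23,145,[180,0,105.5])
for n in('top','side'):
    im=ctrl.read_camera(n)
    crop(im,*((190,100,160,130,5) if n=='top' else (320,60,200,150,4)),f'pics/{n}1.png')
    print([(np.round(d["at"]).tolist(),round(d["confidence"],2)) for d in ctrl.find_in('chisel_mid',n)])
E
```

```text
time: 3.1
ee_pos: [331.9, -296.9, 239.1]
ee_rot: [180.0, 0.0, 105.6]
force: [0.3, -0.9, 0.3]
width: 0.572
time: 3.48
ee_pos: [399.5, -189.4, 238.9]
ee_rot: [180.0, 0.0, 105.6]
force: [-0.1, -0.7, -0.2]
width: 0.575
time: 3.85
ee_pos: [467.1, -82.2, 238.6]
ee_rot: [180.0, 0.0, 105.6]
force: [-0.4, 0.4, -1.3]
width: 0.576
time: 4.22
ee_pos: [534.8, 25.0, 238.2]
ee_rot: [-180.0, 0.0, 105.5]
force: [-0.4, -0.9, 0.5]
width: 0.572
t 4.22 pos [534.8  25.  238.2] rot [-180.     0.   105.5] F [-0.4 -0.9  0.5] w 0.572
shift [-0.014 -0.023  0.932] turn [-0.0001  0.      0.0002]
[([174.0, -344.0, 32.0], 0.72), ([511.0, 98.0, 57.0], 0.49)]
[([534.0, 38.0, 65.0], 0.94), ([190.0, -346.0, 28.0], 0.67), ([546.0, -295.0, 18.0], 0.59)]
```

View pics/side1.png

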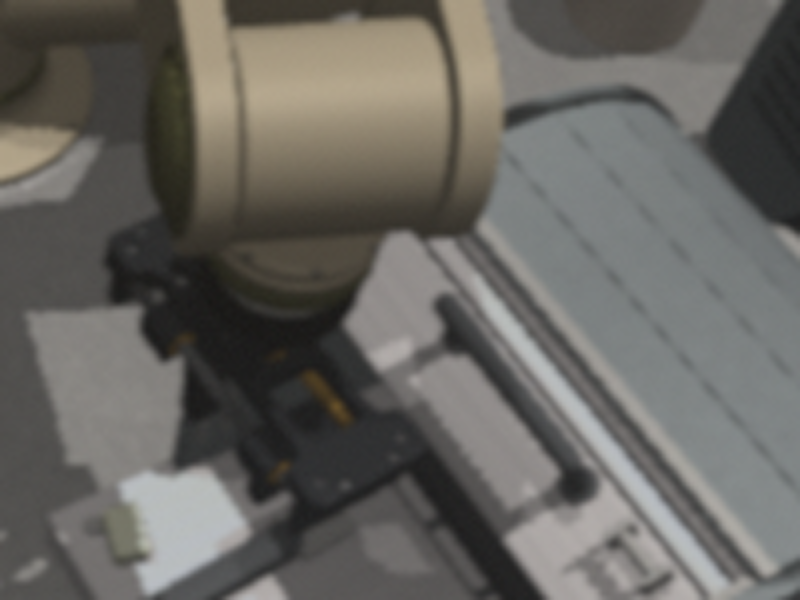

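View pics/top1.png

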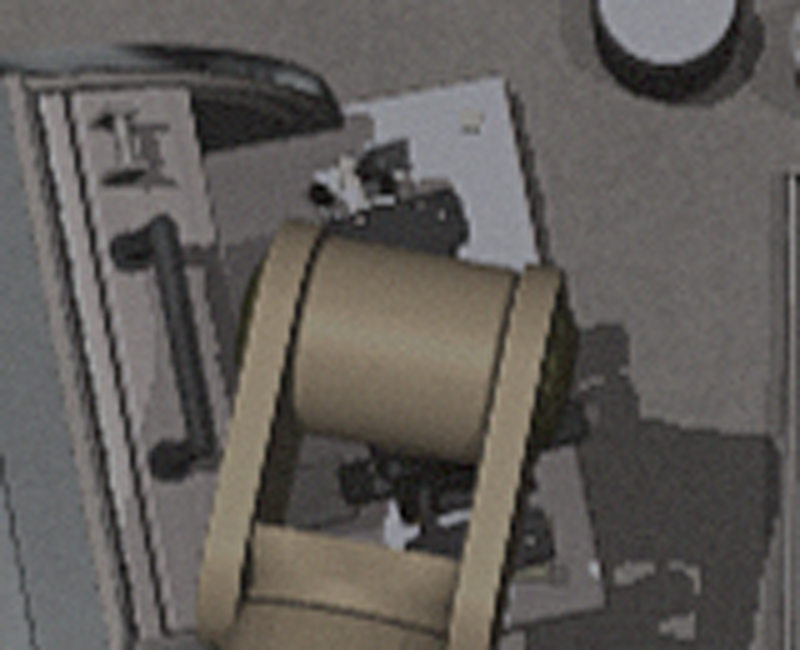

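```bash
python3 - <<'E'
from h import *
O=np.array([537.1,266.5,0]);x=np.array([-.2104,.9776,0]);y=np.array([-.9776,-.2104,0])
for z in(400,450):
  for uv in((238,166),(305,166),(230,222),(245,150)):
    P=ray('top',uv,z); print(z,uv,P.round(),((P-O)@x).round(),((P-O)@y).round())
# bar
for uv,n in (((190+136/4.2,100+188/4.2),'top'),((190+168/4.2,100+378/4.2),'top'),((325+430/4,80+222/4),'side'),((325+557/4,80+398/4),'side')):
  for z in(290,305,320):
    P=ray(n,uv,z);print(n,z,P.round(),((P-O)@x).round(),((P-O)@y).round())
E
```

```text
400 (238, 166) [556. 108. 400.] -159.0 15.0
400 (305, 166) [557. -45. 400.] -309.0 46.0
400 (230, 222) [428. 124. 400.] -116.0 137.0
400 (245, 150) [593.  93. 400.] -182.0 -18.0
450 (238, 166) [549. 100. 450.] -165.0 24.0
450 (305, 166) [550. -47. 450.] -309.0 53.0
450 (230, 222) [426. 115. 450.] -125.0 140.0
450 (245, 150) [584.  85. 450.] -187.0 -8.0
top 290 [624. 166. 290.] -117.0 -64.0
top 305 [622. 163. 305.] -119.0 -61.0
top 320 [619. 160. 320.] -121.0 -58.0
top 290 [510. 144. 290.] -114.0 52.0
top 305 [509. 142. 305.] -116.0 54.0
top 320 [508. 139. 320.] -118.0 55.0
side 290 [504. 154. 290.] -103.0 56.0
side 305 [514. 146. 305.] -113.0 48.0
side 320 [523. 137. 320.] -124.0 41.0
side 290 [626. 173. 290.] -110.0 -67.0
side 305 [633. 164. 305.] -120.0 -72.0
side 320 [639. 155. 320.] -130.0 -76.0
```

```bash
python3 - <<'E'
from h import *
for z in range(300,600,40): print(z,proj('top',[534.8,25,z]).round(),proj('side',[534.8,25,z]).round())
print(ctrl.get_obs()['q'].round(2))
im=ctrl.read_camera('side');cv2.imwrite('pics/side2.png',im[:,:,::-1])
E
```

```text
300 [[278. 180.]] [[383. 157.]]
340 [[276. 178.]] [[386. 146.]]
380 [[275. 176.]] [[389. 134.]]
420 [[273. 174.]] [[393. 120.]]
460 [[272. 172.]] [[397. 105.]]
500 [[270. 170.]] [[402.  88.]]
540 [[268. 167.]] [[407.  68.]]
580 [[266. 164.]] [[413.  47.]]
[-1.030e+01  2.018e+01  7.690e+01 -2.000e-02  8.294e+01 -2.562e+01]
```

View pics/side2.png

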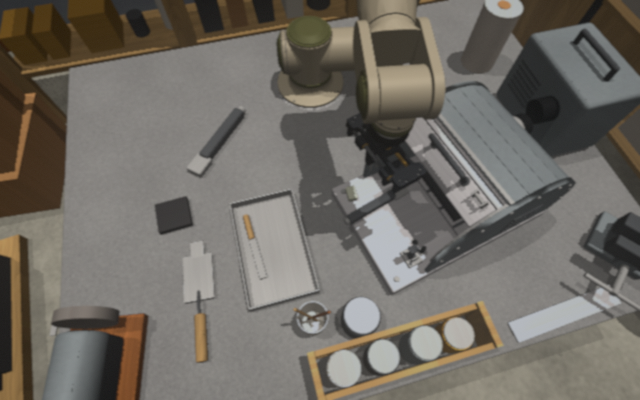

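```bash

python3 -m crank '[-0.01,-0.02,0.3,0,0,0,-0.15,-0.01,-0.02,0.6,0,0,0,-0.15,-0.01,-0.02,0.9,0,0,0,-0.15,-0.01,-0.02,0.93,0,0,0,-0.15]' 60
python3 -m crank '[0,0,0.25,0,0,0,-0.15,0,0,0.5,0,0,0,-0.15,0,0,0.7,0,0,0,-0.15,0,0,0.75,0,0,0,-0.15]' 60
python3 - <<'E'
from h import *
to(533,23.5,44.5,[180,0,105.5])
print(ctrl.get_obs()['q'].round(2))
for n in('top','side'):
    im=ctrl.read_camera(n)
    crop(im,*((190,100,160,130,5) if n=='top' else (320,60,200,150,4)),f'pics/{n}3.png')
E
```

```text
time: 4.97
ee_pos: [530.9, 21.8, 144.6]
ee_rot: [-179.8, -0.1, 105.4]
force: [-0.1, 0.2, 0.0]
width: 0.573
time: 5.48
ee_pos: [532.1, 22.2, 71.0]
ee_rot: [-180.0, 0.0, 105.4]
force: [-0.0, -0.0, 0.9]
width: 0.577
t 5.47 pos [532.1  22.2  71. ] rot [-180.     0.   105.4] F [-0.  -0.   0.9] w 0.577
shift [0.01  0.013 0.265] turn [-0.      0.     -0.0004]
[-10.35  30.67  90.8   -0.    58.53 -25.79]
```

View pics/side3.png

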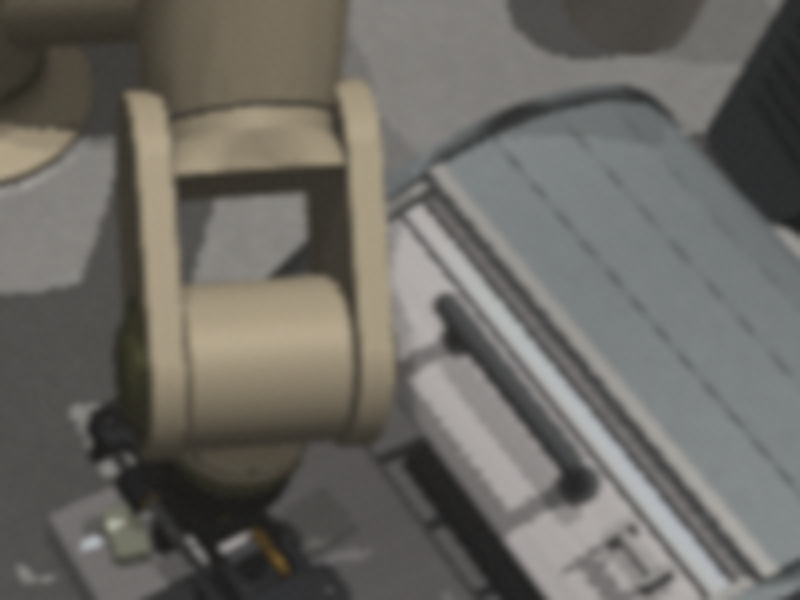

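View pics/top3.png

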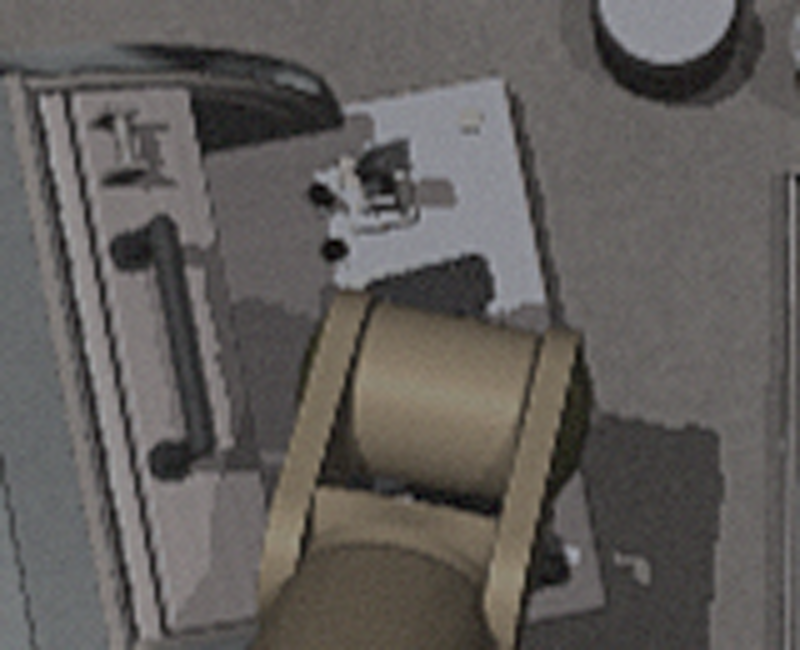

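```bash

python3 -m crank '[0.01,0.01,0.15,0,0,0,-0.15,0.01,0.01,0.26,0,0,0,-0.15,0.01,0.01,0.26,0,0,0,-0.15]' 60
python3 -m crank '[0,0,0,0,0,0,1,0,0,0,0,0,0,1,0,0,0,0,0,0,1,0,0,0,0,0,0,1,0,0,0,0,0,0,1]' 50
python3 -m crank '[0,0,-0.1,0,0,0,1,0,0,-0.2,0,0,0,1,0,0,-0.2,0,0,0,1]'

```

```text
time: 5.95
ee_pos: [532.2, 24.2, 43.9]
ee_rot: [-179.9, -0.0, 105.5]
force: [-0.4, -0.4, -0.3]
width: 0.575
time: 6.58
ee_pos: [532.9, 24.1, 45.0]
ee_rot: [180.0, 0.0, 105.5]
force: [0.6, 0.7, 3.2]
width: 0.281
time: 6.95
ee_pos: [532.9, 24.1, 65.5]
ee_rot: [179.9, 0.0, 105.5]
force: [-0.1, 0.6, -5.1]
width: 0.278
```

```bash

python3 -m crank '[-0.3,0,-0.2,0,0,0,1,-0.6,0,-0.4,0,0,0,1,-0.9,0,-0.6,0,0,0,1,-1,0,-0.7,0,0,0,1,-1,0,-0.7,0,0,0,1]'
python3 - <<'E'
from h import *
to(531,-211,135,[180,0,0]); print(ctrl.get_obs()['torque'].round(2))
im=ctrl.read_camera('side'); crop(im,270,60,200,150,4,'pics/side4.png')
E
```

```text
time: 7.58
ee_pos: [559.2, -72.2, 134.7]
ee_rot: [180.0, -0.0, 105.4]
force: [-0.7, 0.2, -5.2]
width: 0.279
t 7.58 pos [559.2 -72.2 134.7] rot [180.   -0.  105.4] F [-0.7  0.2 -5.2] w 0.279
shift [-1.262 -0.641 -0.003] turn [-0.000e+00 -1.000e-04  5.858e-01]
[-0.15 -0.14  0.05]
```

View pics/side4.png

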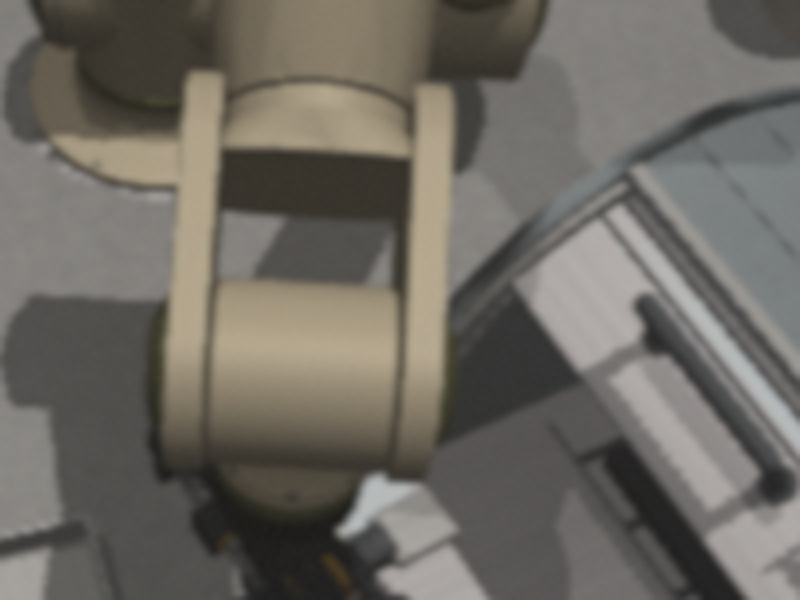

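```bash

python3 -m crank '[-0.1,-0.06,0,0,0,0.055,1,-0.2,-0.13,0,0,0,0.11,1,-0.3,-0.2,0,0,0,0.165,1,-0.4,-0.26,0,0,0,0.22,1,-0.5,-0.32,0,0,0,0.275,1,-0.6,-0.38,0,0,0,0.33,1,-0.7,-0.45,0,0,0,0.385,1,-0.8,-0.5,0,0,0,0.44,1,-0.9,-0.57,0,0,0,0.5,1,-1,-0.64,0,0,0,0.56,1]'
python3 - <<'E'
from h import *
to(531,-211,110,[180,0,0]); print(ctrl.get_obs()['q'].round(1))
E
```

```text
time: 8.88
ee_pos: [523.7, -184.4, 133.6]
ee_rot: [-179.9, 0.1, 4.5]
force: [-0.2, -0.7, -4.9]
width: 0.28
t 8.88 pos [ 523.7 -184.4  133.6] rot [-1.799e+02  1.000e-01  4.500e+00] F [-0.2 -0.7 -4.9] w 0.28
shift [0.052 0.272 0.236] turn [-0.0006  0.0007  0.0252]
[-31.6  28.   82.8   0.   69.4  53.8]
```

```bash

python3 -m crank '[0.05,0.15,0.2,0,0,0.025,1,0.05,0.27,0.45,0,0,0.025,1,0.05,0.27,0.65,0,0,0.025,1,0.05,0.27,0.7,0,0,0.025,1,0.05,0.27,0.7,0,0,0.025,1]'
python3 - <<'E'
from h import *
to(531,-211,10,[180,0,0]); print(ctrl.get_obs()['torque'].round(2))
im=ctrl.read_camera('side'); crop(im,190,100,180,140,4.4,'pics/side5.png')
im=ctrl.read_camera('top'); crop(im,320,110,130,140,4.2,'pics/top5.png')
E
```

```text
time: 9.5
ee_pos: [531.6, -211.3, 64.6]
ee_rot: [-180.0, 0.0, 0.4]
force: [-0.6, 0.3, -4.7]
width: 0.279
t 9.5 pos [ 531.6 -211.3   64.6] rot [-180.     0.     0.4] F [-0.6  0.3 -4.7] w 0.279
shift [-0.005 -0.003  0.546] turn [-0.0002  0.0002  0.002 ]
[ 0.01  0.12 -0.01]
```

View pics/side5.png

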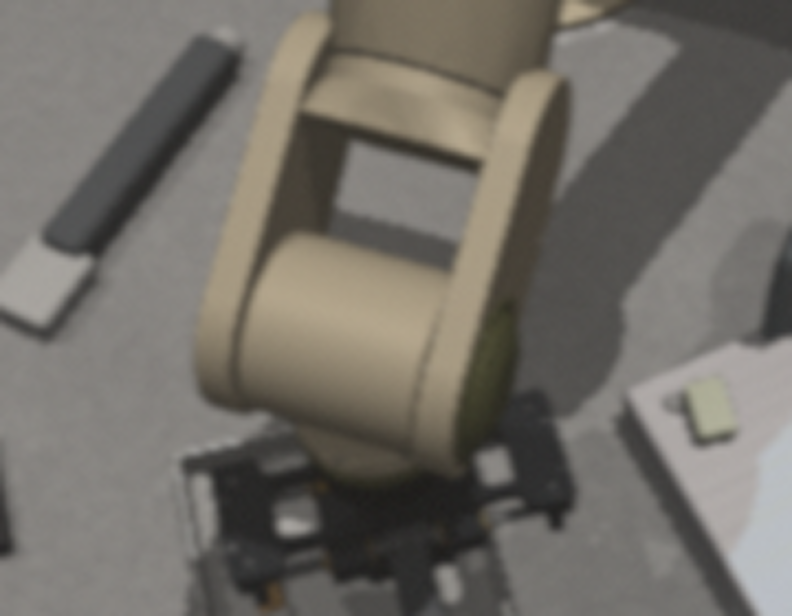

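View pics/top5.png

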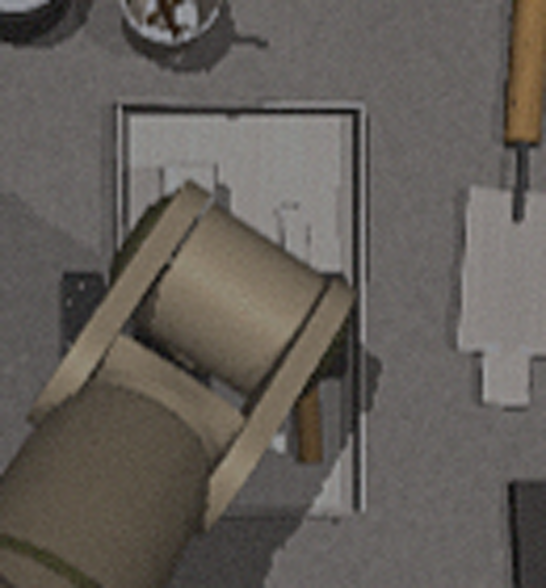

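```bash

python3 -m crank '[0,0,0.2,0,0,0,1,0,0,0.4,0,0,0,1,0,0,0.52,0,0,0,1,0,0,0.52,0,0,0,1]'
python3 -m crank '[0,0,0.02,0,0,0,1,0,0,0.03,0,0,0,1,0,0,0.03,0,0,0,1]'

```

```text
time: 10.1
ee_pos: [531.5, -212.0, 12.6]
ee_rot: [-180.0, 0.0, 0.3]
force: [0.2, -0.0, -4.3]
width: 0.277
time: 10.48
ee_pos: [531.7, -212.2, 10.0]
ee_rot: [180.0, -0.0, 0.3]
force: [-0.8, 0.7, -5.3]
width: 0.278
```

```bash

python3 -m crank '[0,0,0.01,0,0,0,1,0,0,0.015,0,0,0,1,0,0,0.015,0,0,0,1]'
python3 -m crank '[0,0,0,0,0,0,0.1,0,0,0,0,0,0,0,0,0,0,0,0,0,-0.05,0,0,0,0,0,0,-0.05]'
python3 -m crank '[0,0,-0.2,0,0,0,-0.05,0,0,-0.5,0,0,0,-0.05,0,0,-0.9,0,0,0,-0.05,0,0,-1,0,0,0,-0.05]'
python3 -m crank '[0,0,-0.4,0,0,0,1,-0.5,0,-0.8,0,0,0,1,-0.9,0,-1,0,0,0,1,-1,0,-1,0,0,0,1]'
python3 - <<'E'
from h import *
to(531,-211,10,[180,0,0])
im=ctrl.read_camera('side'); crop(im,190,160,160,160,3.7,'pics/side6.png')
print([(np.round(d["at"]).tolist(),round(d["confidence"],2)) for d in ctrl.find_in('chisel_mid','side')])
im=ctrl.read_camera('top'); crop(im,320,110,130,140,4.2,'pics/top6.png')
print([(np.round(d["at"]).tolist(),round(d["confidence"],2)) for d in ctrl.find_in('chisel_mid','top')])
E
```

```text
time: 10.85
ee_pos: [531.8, -212.2, 9.0]
ee_rot: [180.0, -0.0, 0.3]
force: [-3.1, 1.5, 6.2]
width: 0.278
time: 11.35
ee_pos: [531.7, -212.2, 8.2]
ee_rot: [180.0, -0.0, 0.3]
force: [0.4, 0.3, -0.1]
width: 0.526
time: 11.85
ee_pos: [532.4, -212.6, 110.4]
ee_rot: [179.9, -0.2, 0.3]
force: [-0.5, 0.1, -0.1]
width: 0.525
time: 12.35
ee_pos: [430.4, -212.8, 208.9]
ee_rot: [179.9, -0.1, 0.2]
force: [0.0, -0.4, -0.4]
width: 0.095
t 12.35 pos [ 430.4 -212.8  208.9] rot [ 1.799e+02 -1.000e-01  2.000e-01] F [ 0.  -0.4 -0.4] w 0.095
shift [ 1.004 -0.015  1.99 ] turn [ 0.0003 -0.0004  0.0013]
[([580.0, -210.0, 33.0], 0.88), ([217.0, -365.0, 22.0], 0.87)]
[([604.0, -212.0, 24.0], 0.86), ([180.0, -347.0, 29.0], 0.56)]
```

View pics/side6.png

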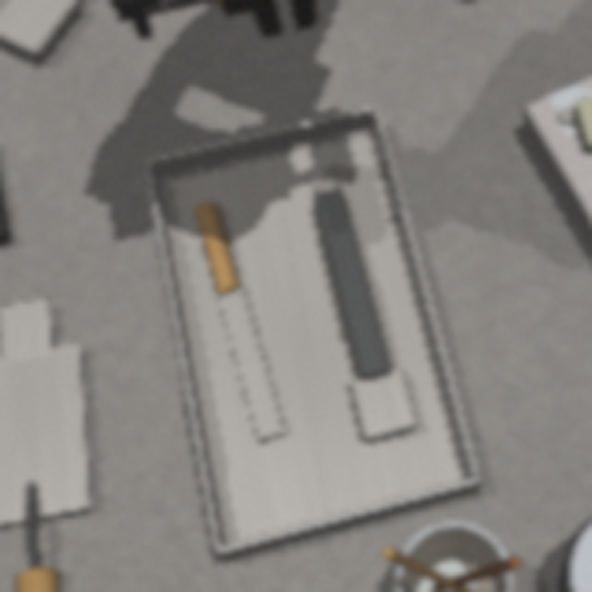

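View pics/top6.png

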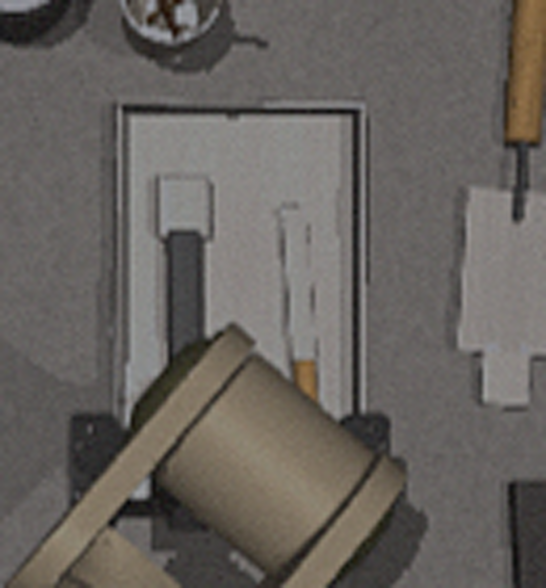

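```bash
python3 - <<'E'
from h import *
im=ctrl.read_camera('side'); cv2.imwrite('pics/side7full.png',im[:,:,::-1]);crop(im,415,115,95,110,6,'pics/side7.png');crop(im,325,160,130,140,5,'pics/side7b.png')
im=ctrl.read_camera('top'); cv2.imwrite('pics/top7full.png',im[:,:,::-1]);crop(im,195,105,125,130,6,'pics/top7.png')
E
```

```text
(no output)
```

View pics/side7.png

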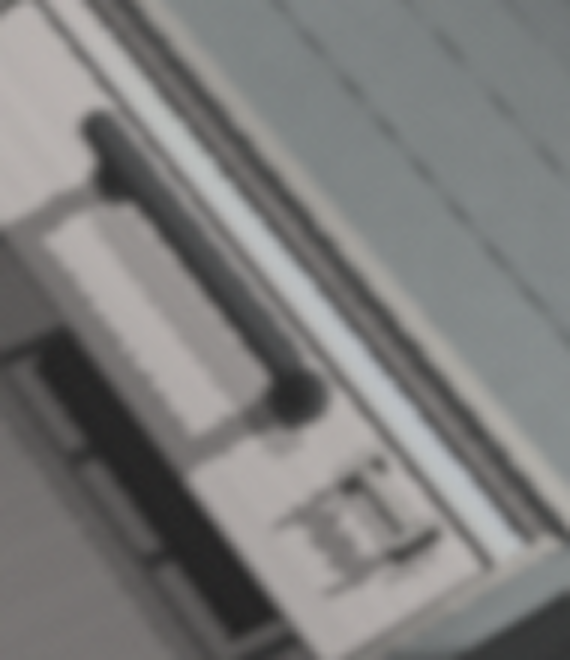

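View pics/top7.png

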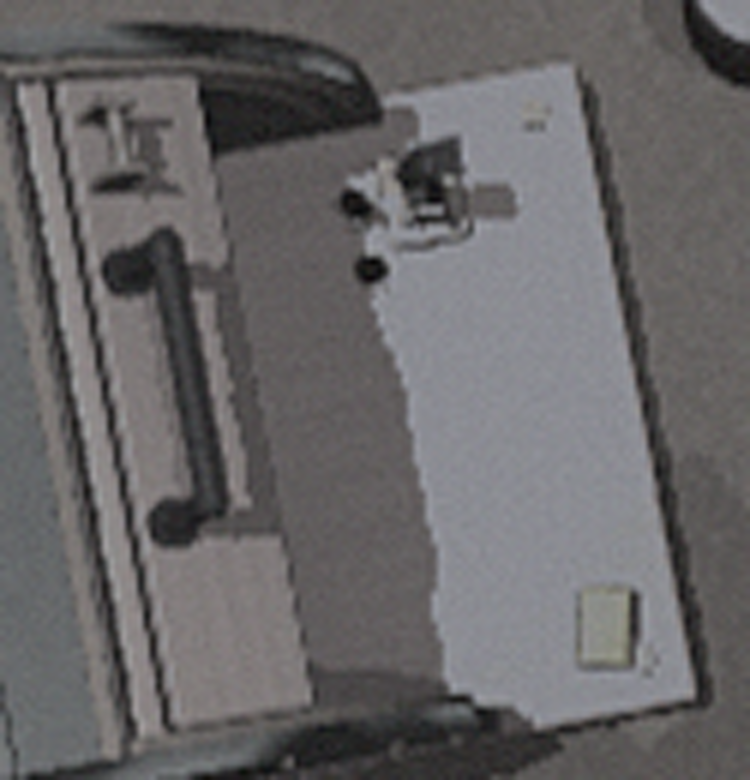

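View pics/side7b.png

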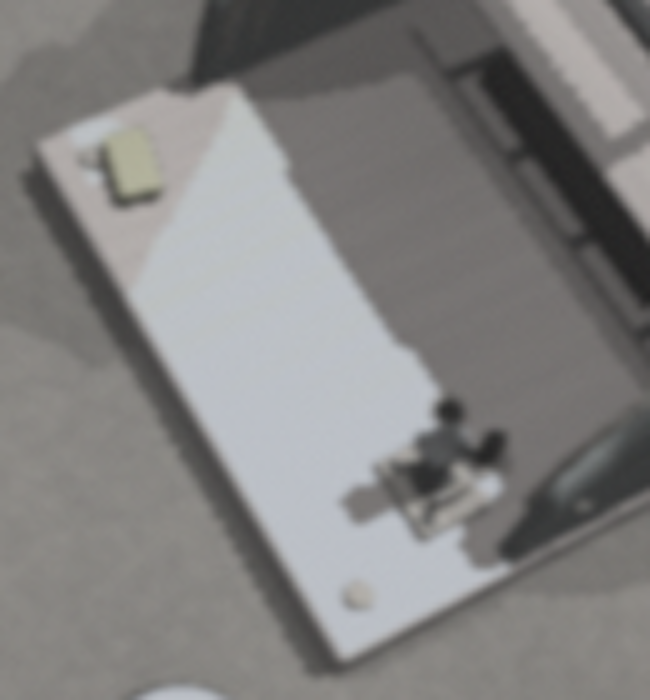

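```bash
cat > fit.py <<'E'
from h import *
from scipy.optimize import least_squares
m=lambda p,s,o:(np.array(p)+.5)/s-.5+o
obs=[('top',m((574,66),6,(195,105)),'c',-165),('top',m((698,697),6,(195,105)),'c',165),
('side',m((37,146),5,(325,160)),'c',165),('side',m((341,650),5,(325,160)),'c',-165),
('top',m((160,238),6,(195,105)),'b',-53),('top',m((212,512),6,(195,105)),'b',53),
('side',m((97,120),6,(415,115)),'b',53),('side',m((300,392),6,(415,115)),'b',-53)]
def L2W(v,P):
    c,s=np.cos(v[2]),np.sin(v[2]); return np.array([v[0]+c*P[0]-s*P[1],v[1]+s*P[0]+c*P[1],P[2]])
def pts(v):
    return [(n,L2W(v,(-300,y,40) if k=='c' else (-240*np.cos(v[3]),y,95+240*np.sin(v[3])))) for n,_,k,y in obs]
f=lambda v:np.concatenate([proj(n,P)[0]-o[1] for (n,P),o in zip(pts(v),obs)])
if __name__=='__main__':
    r=least_squares(f,[537,266,np.radians(102),1.06]);v=r.x
    print(v[:2],np.degrees(v[2]),v[3]);print(r.fun.reshape(-1,2).round(1))
    print('bar',L2W(v,(-240*np.cos(v[3]),0,95+240*np.sin(v[3]))))
E
python3 fit.py
```

```text
[544.49594369 274.80947059] 101.06985881436569 1.0376899975907936
[[-0.5 -1.1]
 [-1.1  0.9]
 [-0.4 -1.2]
 [ 0.3  3.1]
 [ 0.3  1.4]
 [-0.9 -2.5]
 [ 1.4  2.7]
 [-3.1 -4.9]]
bar [567.91500682 155.10822558 301.69581376]
```

```bash
sed -i 's/(300,392),6/(285,348),6/' fit.py; python3 fit.py; python3 - <<'E'
from fit import *
r=least_squares(f,[537,266,np.radians(102),1.06]);v=r.x
for n,(u0,v0,w,h,s) in dict(top=(190,100,130,135,5),side=(325,100,200,190,4)).items():
    im=cv2.imread(f'pics/{n}7full.png');im=cv2.resize(im[v0:v0+h,u0:u0+w],None,fx=s,fy=s,interpolation=cv2.INTER_CUBIC)
    def pl(P,col):
        p=((proj(n,np.array([L2W(v,q) for q in P]))-[u0,v0]+.5)*s).astype(np.int32); cv2.polylines(im,[p],False,col,1)
    th=v[3];b=lambda y,r,a=th:(-r*np.cos(a),y,95+r*np.sin(a))
    pl([b(-55,240),b(55,240)],(0,0,255));pl([b(-49,240),b(-49,189)],(0,255,255));pl([b(49,240),b(49,189)],(0,255,255))
    pl([(-200,165,40),(-300,165,40),(-300,-165,40),(-200,-165,40)],(255,0,0))
    for y in(-162,162): pl([b(y,200,a) for a in np.linspace(-.2,2,30)],(0,255,0))
    pl([(-212,-108,40),(-212,-108,135)],(255,0,255))
    cv2.imwrite(f'pics/ov7_{n}.png',im)
E
```

```text
[539.72211335 272.975275  ] 101.7202399661489 1.0473436682954462
[[-0.7 -0.5]
 [-0.1  1.3]
 [-1.5 -1.2]
 [ 0.3  2.3]
 [-0.2  2.9]
 [-0.9 -1.1]
 [ 0.8  1.1]
 [-0.8  0.5]]
bar [564.09192761 155.50687925 302.86362874]
```

View pics/ov7_top.png

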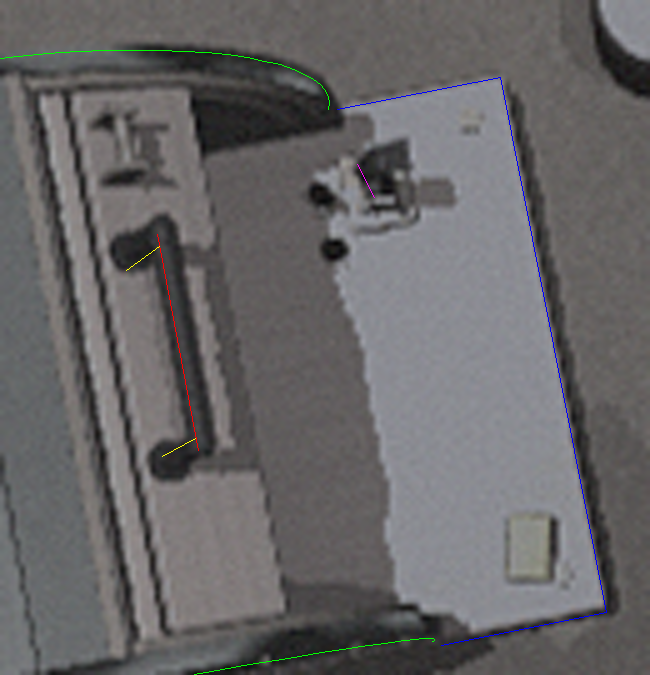

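View pics/ov7_side.png

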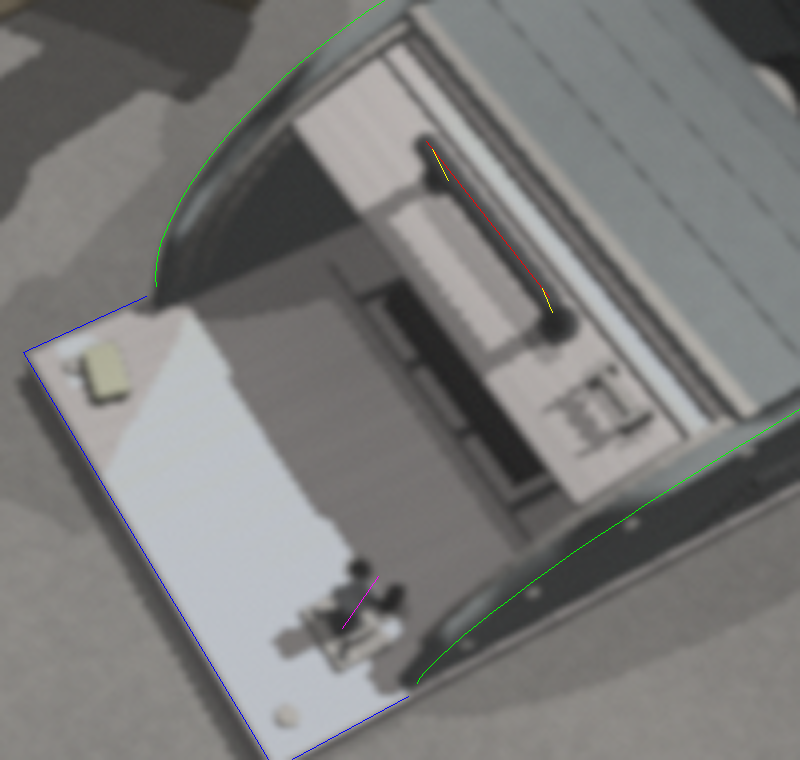

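```bash
python3 - <<'E'
from h import *
m=lambda p,s,o:(np.array(p)+.5)/s-.5+o
# 6x crops: top7 (195,105), side7 (415,115); bar edge midlines
T=[m(p,6,(195,105)) for p in((168,262),(209,490))]
S=[m(p,6,(415,115)) for p in((112,138),(270,338))]
def plane(n,a,b):
    p,_=cam(n);d1=ray(n,a,0)-p['origin'];d2=ray(n,b,0)-p['origin'];N=np.cross(d1,d2);N/=np.linalg.norm(N);return N,N@p['origin']
N1,k1=plane('top',*T);N2,k2=plane('side',*S)
d=np.cross(N1,N2);d/=np.linalg.norm(d);print('dir',d,np.degrees(np.arctan2(d[1],d[0])))
for X in(510,540,565,590,620):
    A=np.array([N1,N2,[1,0,0]]);print(np.linalg.solve(A,[k1,k2,X]).round(1))
E
```

```text
dir [-0.98133827 -0.19196164 -0.01122165] -168.9320085801626
[510.  141.4 307.6]
[540.  147.2 307.9]
[565.  152.1 308.2]
[590.  157.  308.5]
[620.  162.9 308.8]
```

```bash

python3 -m crank '[0.1,-0.05,-0.3,0,0,-0.05,1,0.2,-0.1,-0.5,0,0,-0.11,1,0.3,-0.2,-0.8,0,0,-0.17,1,0.4,-0.3,-1,0,0,-0.23,1,0.5,-0.4,-1,0,0,-0.29,1,0.6,-0.5,-1,0,0,-0.35,1,0.7,-0.6,-1,0,0,-0.41,1,0.8,-0.7,-1,0,0,-0.47,1,0.9,-0.9,-1,0,0,-0.53,1,1,-1,-1,0,0,-0.563,1]' 20
python3 - <<'E'
from h import *
to(565,151,345,[180,0,101.3])
E
```

```text
time: 13.9
ee_pos: [532.1, -111.1, 307.4]
ee_rot: [-179.9, -0.1, 102.0]
force: [0.0, -0.1, 0.5]
width: 0.003
t 13.9 pos [ 532.1 -111.1  307.4] rot [-1.799e+02 -1.000e-01  1.020e+02] F [ 0.  -0.1  0.5] w 0.003
shift [ 2.496  0.866 -0.375] turn [-0.0003 -0.0003  0.0038]
```

```bash

python3 -m crank '[0.3,0.1,-0.2,0,0,0.004,1,0.6,0.2,-0.38,0,0,0.004,1,0.9,0.3,-0.38,0,0,0.004,1,0.9,0.3,-0.38,0,0,0.004,1]'
python3 -m crank '[0.3,0.1,0,0,0,0,1,0.6,0.2,0,0,0,0,1,0.9,0.3,0,0,0,0,1,0.9,0.3,0,0,0,0,1]'
python3 - <<'E'
from h import *
to(565,151,345,[180,0,101.3])
E
```

```text
time: 14.4
ee_pos: [542.9, -16.1, 345.6]
ee_rot: [-180.0, -0.0, 101.1]
force: [0.4, -0.5, 0.5]
width: 0.008
time: 14.9
ee_pos: [555.1, 76.8, 345.4]
ee_rot: [-179.9, -0.0, 101.0]
force: [-0.1, -0.2, -0.4]
width: 0.004
t 14.9 pos [555.1  76.8 345.4] rot [-179.9   -0.   101. ] F [-0.1 -0.2 -0.4] w 0.004
shift [0.709 0.239 0.004] turn [-0.0004 -0.0001 -0.0014]
```

```bash

python3 -m crank '[0.3,0.1,0,0,0,0,1,0.6,0.2,0,0,0,0,1,0.71,0.2,0,0,0,0,1,0.71,0.2,0,0,0,0,1]'
python3 - <<'E'
from h import *
to(565,151,315)
im=ctrl.read_camera('side'); crop(im,380,60,150,140,5,'pics/side8.png')
im=ctrl.read_camera('top'); crop(im,190,100,130,130,5,'pics/top8.png')
E
```

```text
time: 15.4
ee_pos: [560.8, 148.9, 346.0]
ee_rot: [-180.0, 0.0, 100.9]
force: [0.3, 0.0, 0.7]
width: 0.002
t 15.4 pos [560.8 148.9 346. ] rot [-180.     0.   100.9] F [0.3 0.  0.7] w 0.002
shift [0.013 0.045 0.31 ] turn [0. 0. 0.]
```

View pics/side8.png

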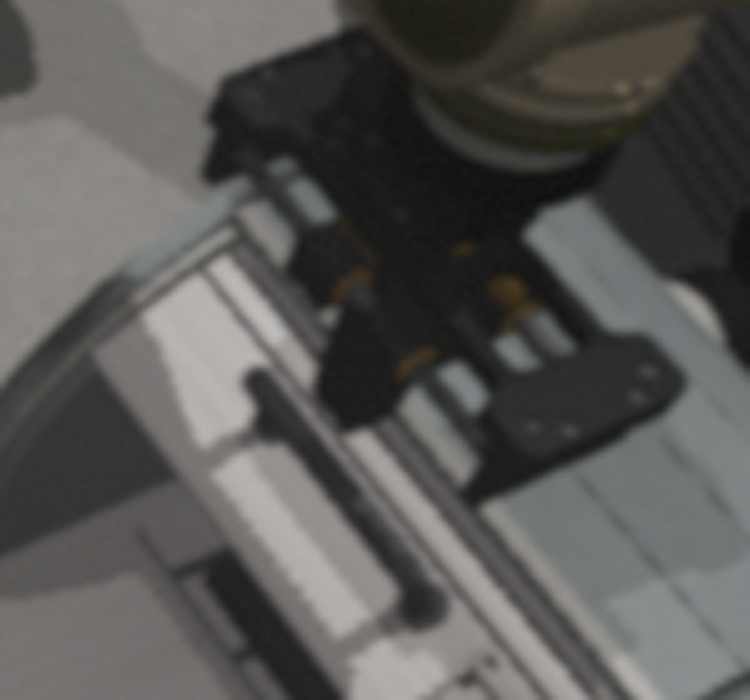

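View pics/top8.png

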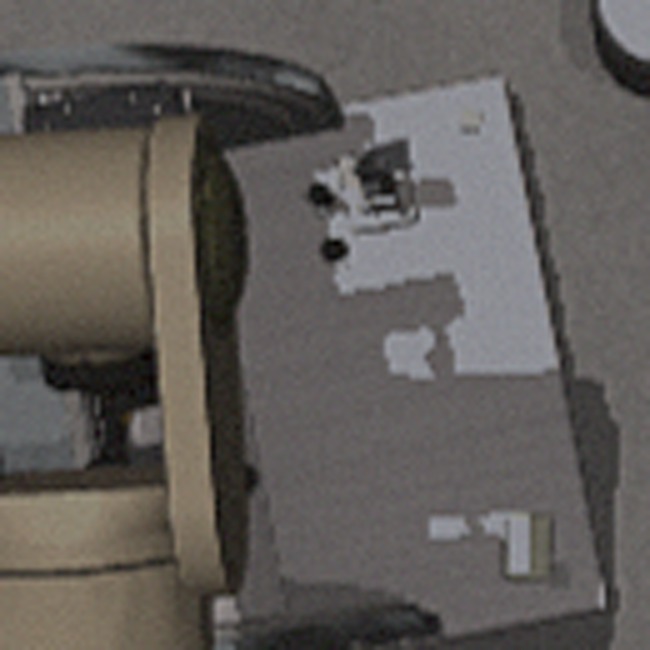

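```bash

python3 -m crank '[0.02,0,0.1,0,0,0,1,0.02,0,0.2,0,0,0,1,0.02,0,0.25,0,0,0,1,0.02,0,0.28,0,0,0,1,0.02,0,0.3,0,0,0,1]'
python3 -m crank '[0,0,0.02,0,0,0,1,0,0,0.04,0,0,0,1]'
python3 -m crank '[0,0,0.02,0,0,0,1,0,0,0.04,0,0,0,1]'
```

```text
time: 16.12
ee_pos: [560.5, 151.5, 316.2]
ee_rot: [180.0, 0.0, 100.9]
force: [0.8, 0.1, -0.6]
width: 0.007
time: 16.38
ee_pos: [560.5, 151.6, 312.2]
ee_rot: [180.0, 0.0, 100.9]
force: [0.2, -0.2, 0.1]
width: 0.002
time: 16.62
ee_pos: [560.7, 151.1, 309.1]
ee_rot: [179.9, 0.1, 100.9]
force: [-2.0, -4.7, 9.7]
width: 0.002
```

```bash

python3 -m crank '[-0.09,0,0.054,0,0,0,1,-0.177,0,0.112,0,0,0,1,-0.261,0,0.174,0,0,0,1,-0.343,0,0.24,0,0,0,1,-0.421,0,0.309,0,0,0,1,-0.497,0,0.381,0,0,0,1]'
python3 - <<'E'
from h import *
to(0,0,0)
im=ctrl.read_camera('side'); crop(im,370,60,150,140,5,'pics/side9.png')
E
```

```text
time: 17.38
ee_pos: [570.7, 101.5, 271.4]
ee_rot: [179.8, 0.2, 100.9]
force: [1.9, -5.4, 7.1]
width: 0.005
t 17.38 pos [570.7 101.5 271.4] rot [179.8   0.2 100.9] F [ 1.9 -5.4  7.1] w 0.005
shift [ 0.087 -5.805  2.694] turn [0. 0. 0.]
```

View pics/side9.png

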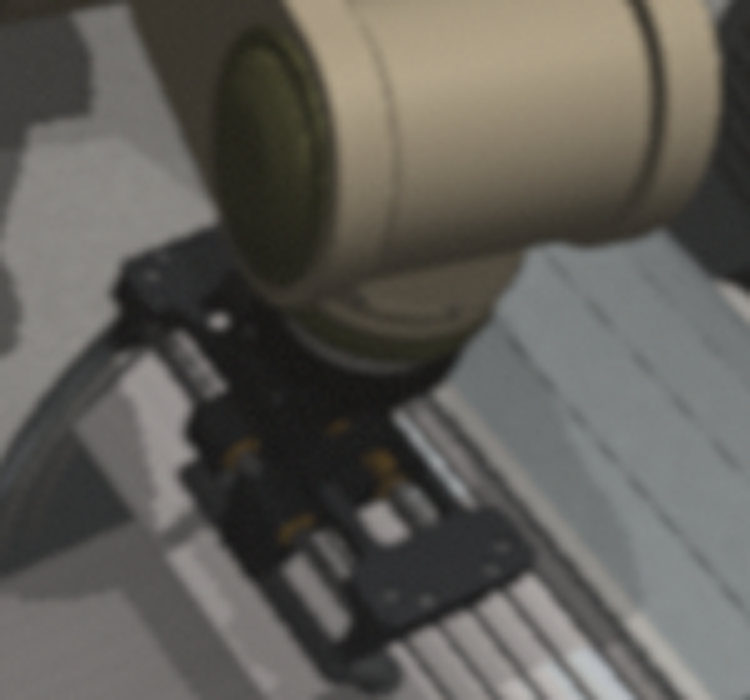

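```bash

python3 -m crank '[-0.072,0,0.076,0,0,0,1,-0.141,0,0.154,0,0,0,1,-0.207,0,0.236,0,0,0,1,-0.269,0,0.32,0,0,0,1,-0.327,0,0.407,0,0,0,1,-0.381,0,0.497,0,0,0,1,-0.432,0,0.589,0,0,0,1,-0.478,0,0.683,0,0,0,1]'
python3 - <<'E'
from h import *
to(0,0,0)
im=ctrl.read_camera('side'); crop(im,350,80,150,140,5,'pics/side10.png')
E
```

```text
time: 18.42
ee_pos: [578.9, 55.6, 201.1]
ee_rot: [-180.0, -0.0, 100.9]
force: [1.4, -1.0, 1.1]
width: 0.004
t 18.43 pos [578.9  55.6 201.1] rot [-180.    -0.   100.9] F [ 1.4 -1.   1.1] w 0.004
shift [ 0.551 -5.789  2.013] turn [0. 0. 0.]
```

View pics/side10.png

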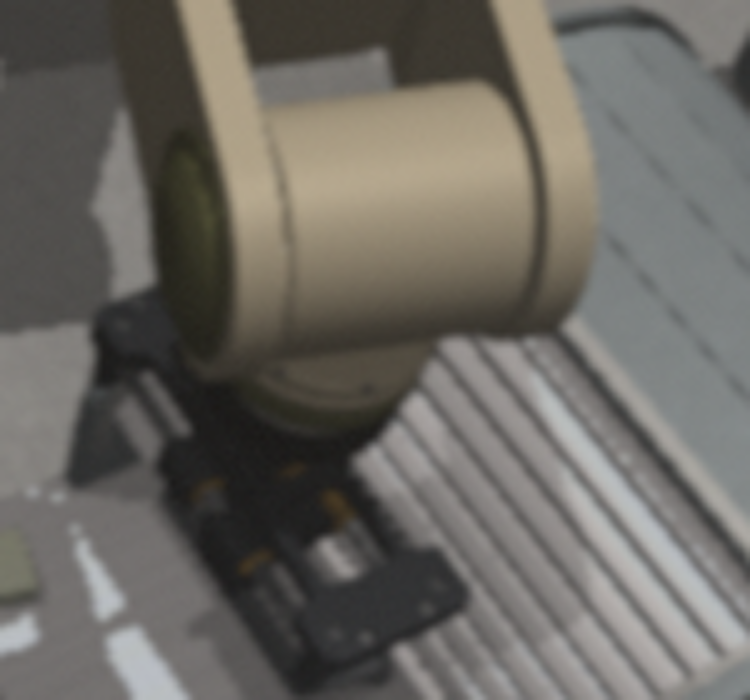

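```bash

python3 -m crank '[-0.034,0,0.077,0,0,0,1,-0.066,0,0.154,0,0,0,1,-0.094,0,0.233,0,0,0,1,-0.12,0,0.312,0,0,0,1,-0.143,0,0.393,0,0,0,1,-0.163,0,0.474,0,0,0,1]'
python3 - <<'E'
from h import *
to(0,0,0)
for n in('side','top'):
    im=ctrl.read_camera(n); crop(im,*((340,100,150,140,5) if n=='side' else (190,100,130,130,5)),f'pics/{n}11.png')
E
```

```text
time: 19.23
ee_pos: [582.1, 39.7, 153.9]
ee_rot: [180.0, 0.0, 100.9]
force: [0.3, -0.2, 0.5]
width: 0.007
t 19.23 pos [582.1  39.7 153.9] rot [180.    0.  100.9] F [ 0.3 -0.2  0.5] w 0.007
shift [ 0.714 -5.791  1.538] turn [0. 0. 0.]
```

View pics/side11.png

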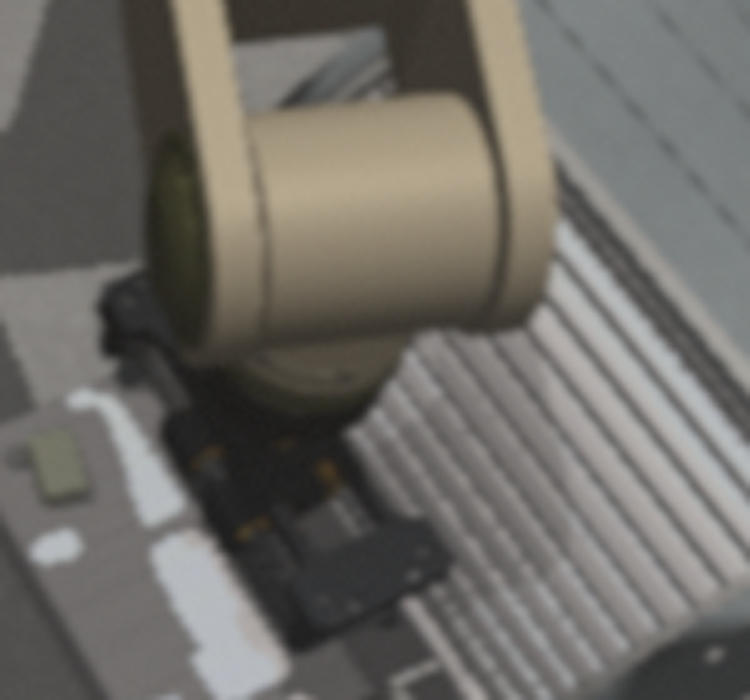

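View pics/top11.png

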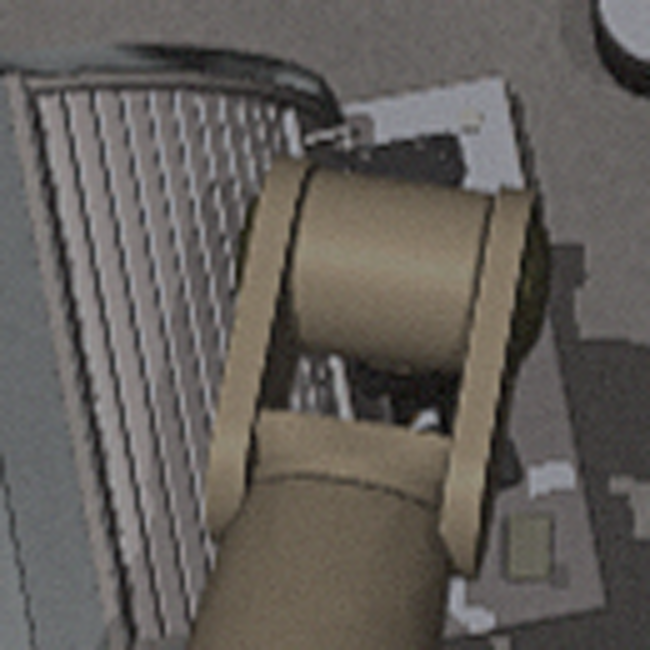

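```bash

python3 -m crank '[-0.004,0,0.02,0,0,0,1,-0.008,0,0.04,0,0,0,1,-0.012,0,0.06,0,0,0,1,-0.016,0,0.08,0,0,0,1,-0.02,0,0.1,0,0,0,1]'
python3 -m crank '[-0.004,0,0.02,0,0,0,1,-0.007,0,0.04,0,0,0,1,-0.01,0,0.06,0,0,0,1,-0.013,0,0.08,0,0,0,1]'
python3 -m crank '[-0.003,0,0.02,0,0,0,1,-0.006,0,0.04,0,0,0,1,-0.008,0,0.06,0,0,0,1]'
```

```text
time: 19.95
ee_pos: [582.5, 37.8, 144.4]
ee_rot: [180.0, 0.0, 100.9]
force: [0.1, 0.3, 2.1]
width: 0.005
time: 20.45
ee_pos: [582.8, 36.5, 137.3]
ee_rot: [179.9, 0.0, 100.9]
force: [-2.1, -0.6, 8.0]
width: 0.006
time: 20.82
ee_pos: [583.1, 35.6, 131.7]
ee_rot: [179.9, 0.0, 100.9]
force: [-3.5, -0.2, 11.2]
width: 0.004
```

```bash

python3 -m crank '[-0.002,0,0.02,0,0,0,1,-0.004,0,0.04,0,0,0,1,-0.006,0,0.06,0,0,0,1]'
python3 -m crank '[-0.002,0,0.02,0,0,0,1,-0.003,0,0.04,0,0,0,1,-0.004,0,0.05,0,0,0,1]'
```

```text
time: 21.2
ee_pos: [583.2, 34.9, 126.0]
ee_rot: [179.9, 0.1, 100.9]
force: [-3.2, -1.8, 12.2]
width: 0.005
time: 21.58
ee_pos: [583.3, 34.4, 121.1]
ee_rot: [179.9, 0.1, 100.9]
force: [-4.5, -2.3, 13.6]
width: 0.006
```

```bash

python3 -m crank '[-0.001,0,0.01,0,0,0,1,-0.002,0,0.02,0,0,0,1]'
python3 -m crank '[-0.001,0,0.01,0,0,0,1,-0.001,0,0.02,0,0,0,1]'
python3 -m crank '[-0.001,0,0.01,0,0,0,1]'
python3 -m crank '[0,0,0.01,0,0,0,1]'
```

```text
time: 21.82
ee_pos: [583.4, 34.2, 119.4]
ee_rot: [179.9, 0.1, 100.9]
force: [-4.4, -1.5, 15.6]
width: 0.006
time: 22.08
ee_pos: [583.4, 34.0, 117.5]
ee_rot: [179.9, 0.1, 100.9]
force: [-4.1, -2.7, 15.0]
width: 0.006
time: 22.2
ee_pos: [583.4, 33.9, 116.2]
ee_rot: [179.9, 0.1, 100.9]
force: [-3.6, -3.1, 10.5]
width: 0.004
time: 22.32
ee_pos: [583.4, 33.8, 115.0]
ee_rot: [179.9, 0.1, 100.9]
force: [-3.6, -2.8, 12.2]
width: 0.005
```

```bash

python3 -m crank '[0,0,0.008,0,0,0,1]'
python3 -m crank '[0,0,0.008,0,0,0,1]'
```

```text
time: 22.45
ee_pos: [583.5, 33.8, 114.3]
ee_rot: [179.9, 0.1, 100.9]
force: [-3.8, -3.4, 13.6]
width: 0.01
time: 22.58
ee_pos: [583.5, 33.7, 113.5]
ee_rot: [179.9, 0.1, 100.9]
force: [-3.3, -4.1, 13.4]
width: 0.002
```

```bash

python3 -m crank '[0,0,0.007,0,0,0,1]'
python3 -m crank '[0,0,0.007,0,0,0,1]'
python3 -m crank '[0,0,0.007,0,0,0,1]'
```

```text
time: 22.7
ee_pos: [583.5, 33.6, 112.9]
ee_rot: [179.9, 0.1, 100.9]
force: [-4.5, -4.0, 12.8]
width: 0.006
time: 22.82
ee_pos: [583.5, 33.7, 112.2]
ee_rot: [179.9, 0.1, 100.9]
force: [-3.8, -3.7, 12.2]
width: 0.004
time: 22.95
ee_pos: [583.5, 33.6, 111.3]
ee_rot: [179.9, 0.1, 100.9]
force: [-3.2, -4.9, 12.5]
width: 0.007
```

```bash
python3 - <<'E'
from h import *
for n in('side','top'):
    im=ctrl.read_camera(n); crop(im,*((370,180,90,80,7) if n=='side' else (230,110,80,60,8)),f'pics/{n}12.png')
E
```

```text
(no output)
```

View pics/side12.png

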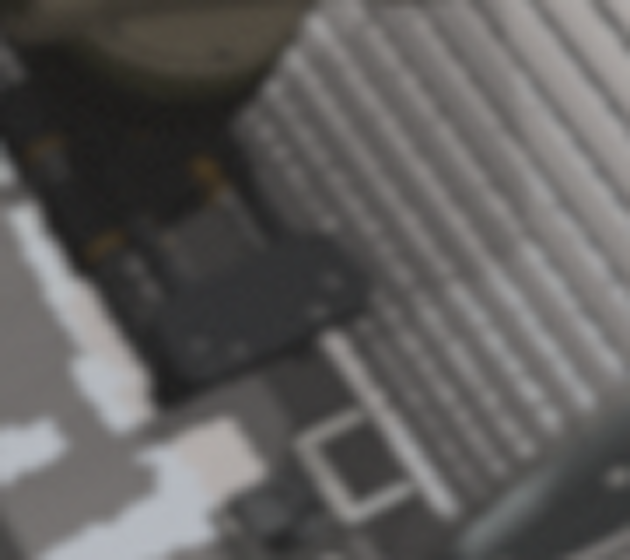

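```bash

python3 -m crank '[0,0,0.007,0,0,0,1,0,0,0.014,0,0,0,1]'
python3 -m crank '[0,0,0.007,0,0,0,1]'
python3 -m crank '[0,0,0.007,0,0,0,1]'
python3 -m crank '[0,0,0.007,0,0,0,1]'
```

```text
time: 23.3
ee_pos: [583.5, 33.5, 109.9]
ee_rot: [179.9, 0.1, 100.9]
force: [-3.7, -4.5, 11.9]
width: 0.005
time: 23.42
ee_pos: [583.5, 33.5, 109.2]
ee_rot: [179.9, 0.1, 100.9]
force: [-2.9, -4.4, 11.7]
width: 0.007
time: 23.55
ee_pos: [583.5, 33.4, 108.4]
ee_rot: [179.9, 0.1, 100.9]
force: [-3.8, -5.2, 10.4]
width: 0.004
time: 23.68
ee_pos: [583.5, 33.4, 107.7]
ee_rot: [179.9, 0.1, 100.9]
force: [-2.5, -4.6, 9.0]
width: 0.008
```

View pics/top12.png

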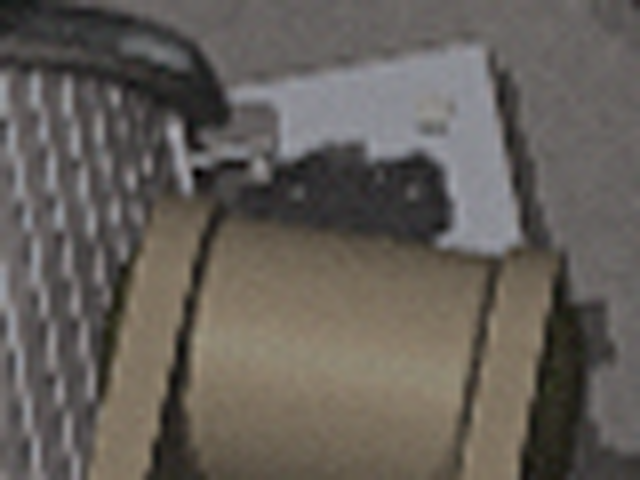

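```bash
python3 - <<'E'
from h import *
for n in('side','top'):
    im=ctrl.read_camera(n); cv2.imwrite(f'pics/{n}13f.png',im[:,:,::-1]); crop(im,*((370,180,110,100,7) if n=='side' else (200,110,120,110,6)),f'pics/{n}13.png')
    for t in('striker','hook','pull_bar'):print(n,t,[(np.round(d["at"]).tolist(),round(d["confidence"],2)) for d in ctrl.find_in(t,n)])
E
```

```text
side striker [([634.0, 163.0, 231.0], 0.59)]
side hook [([570.0, -255.0, 4.0], 0.52)]
side pull_bar [([571.0, -252.0, 1.0], 0.72), ([636.0, 162.0, 225.0], 0.62)]
top striker [([592.0, 170.0, 244.0], 0.89)]
top hook []
top pull_bar [([592.0, 171.0, 243.0], 0.94), ([564.0, -217.0, 27.0], 0.25)]
```

View pics/side13.png

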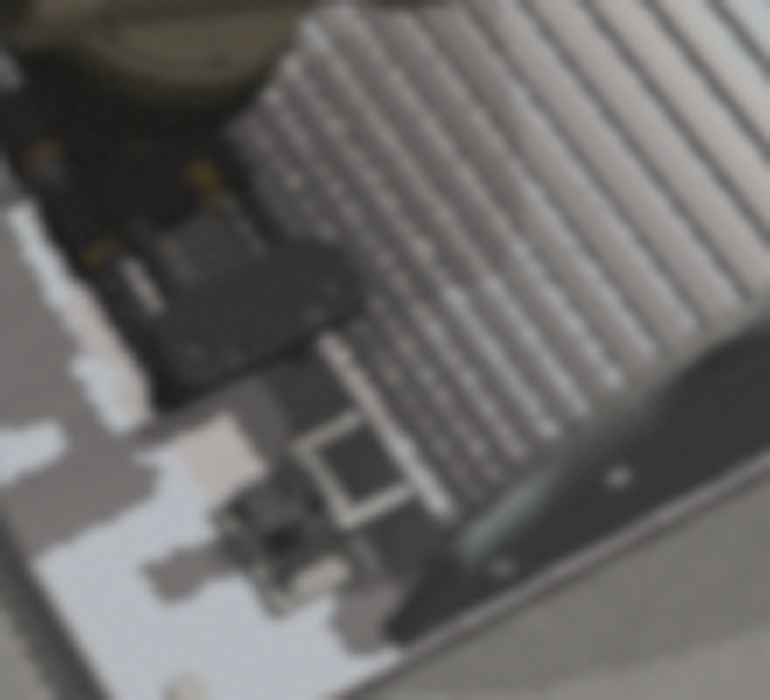

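View pics/top13.png

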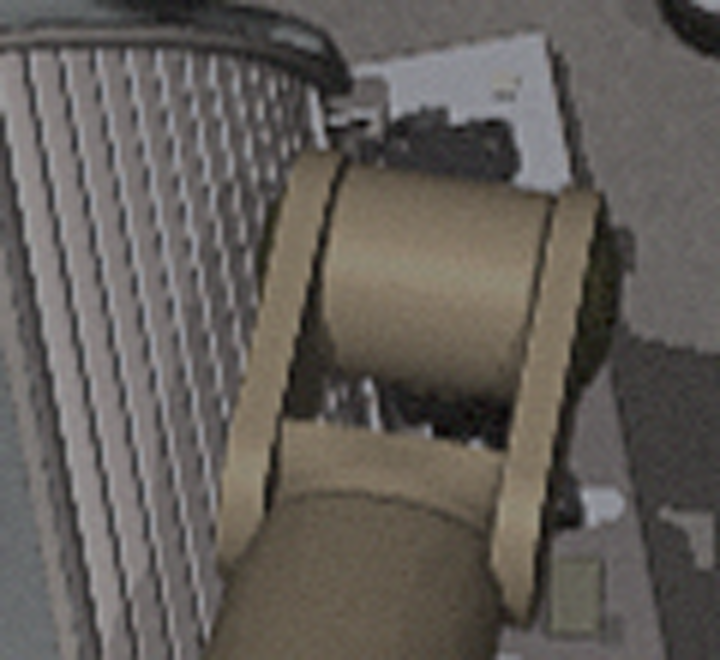

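```bash

python3 -m crank '[-0.05,0,0,0,0,0,1,-0.05,0,-0.1,0,0,0,1,-0.05,0,-0.3,0,0,0,1,0,0,-0.6,0,0,0,1,0,0,-1,0,0,0,1,0,0,-1,0,0,0,1]'
python3 - <<'E'
from h import *
to(0,0,0)
for n in('side','top'):
    im=ctrl.read_camera(n); cv2.imwrite(f'pics/{n}14f.png',im[:,:,::-1]); crop(im,*((350,150,130,120,6) if n=='side' else (200,110,120,110,6)),f'pics/{n}14.png')
E
```

```text
time: 24.82
ee_pos: [584.1, 34.4, 209.5]
ee_rot: [179.7, 0.1, 100.9]
force: [-1.0, -0.7, 0.6]
width: 0.004
t 24.82 pos [584.1  34.4 209.5] rot [1.797e+02 1.000e-01 1.009e+02] F [-1.  -0.7  0.6] w 0.004
shift [ 0.775 -5.812  2.059] turn [0. 0. 0.]
```

View pics/side14.png

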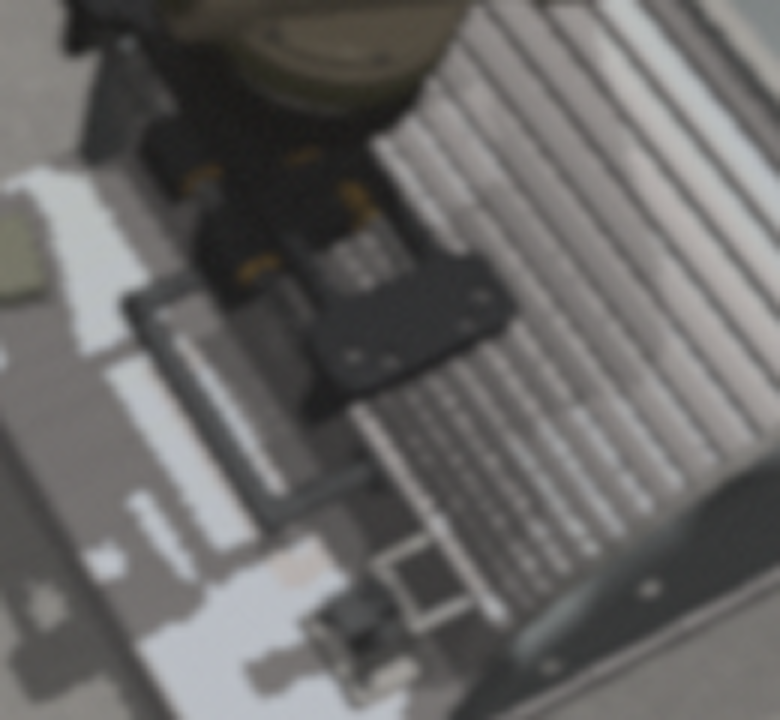

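View pics/top14.png

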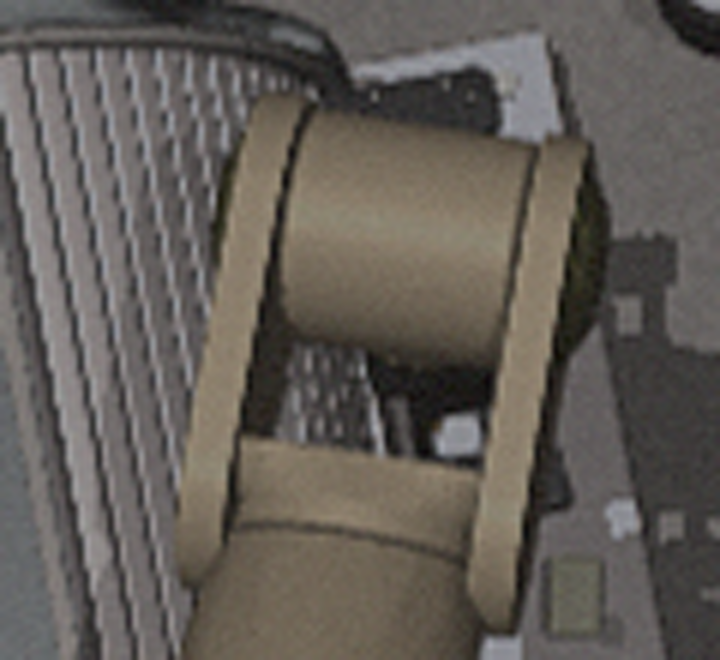

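```bash
python3 - <<'E'
from fit import *
for O in((541,267,np.radians(101.3)),):
  for th in(0,.03,.06,.09,.12,.18):
    b=lambda y,r=240:L2W(O,(-r*np.cos(th),y,95+r*np.sin(th)))
    print(th,'side',[proj('side',b(y))[0].round(1).tolist() for y in(53,-53)],'striker',proj('side',b(-108,212))[0].round(1))
im=cv2.imread('pics/side14f.png')[:,:,::-1]; crop(im,385,220,60,55,12,'pics/s14h.png')
im=cv2.imread('pics/side13f.png')[:,:,::-1]; crop(im,385,220,60,55,12,'pics/s13h.png')
E
```

```text
0 side [[369.4, 202.0], [390.8, 236.1]] striker [412.5 250.1]
0.03 side [[369.8, 200.8], [391.4, 235.0]] striker [413.1 249.2]
0.06 side [[370.2, 199.4], [392.0, 233.8]] striker [413.8 248.2]
0.09 side [[370.7, 198.1], [392.7, 232.6]] striker [414.6 247.2]
0.12 side [[371.3, 196.6], [393.5, 231.4]] striker [415.4 246.2]
0.18 side [[372.8, 193.6], [395.4, 228.7]] striker [417.4 244. ]
```

View pics/s14h.png

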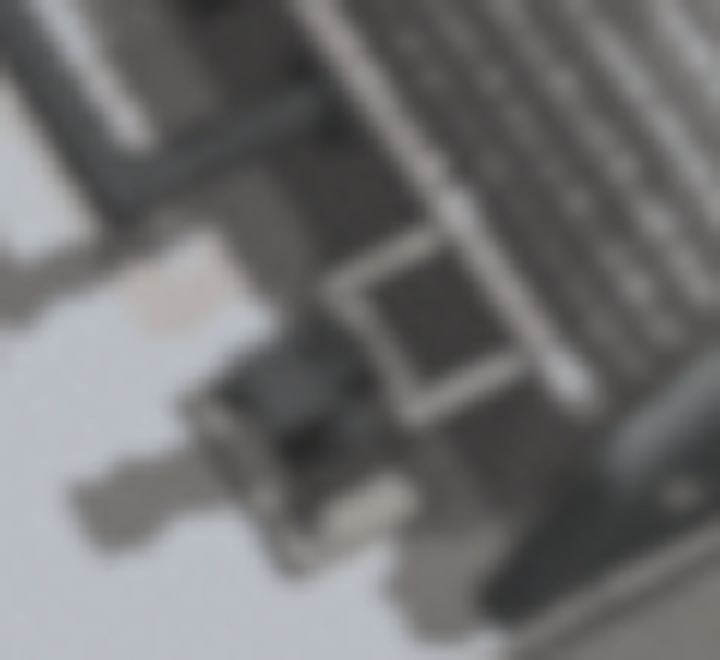

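View pics/s13h.png

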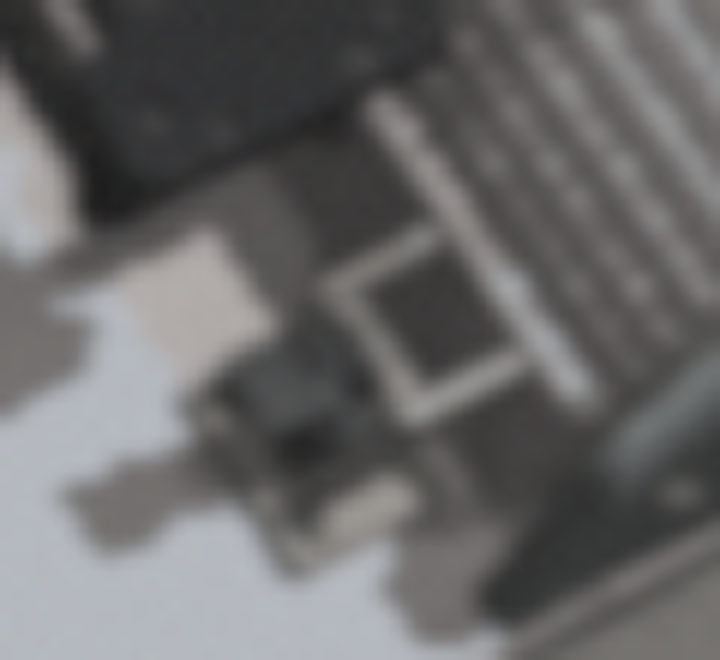

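```bash

python3 -m crank '[0,0,-0.4,0,0,0,1,-0.3,0,-0.8,0,0,0,1,-0.7,0.2,-1,0,0,0,1,-1,0.4,-1,0,0,0,1,-1,0.4,-1,0,0,0,1]'
python3 -m crank '[-0.3,-0.3,0,0,0,0,1,-0.6,-0.6,0,0,0,0,1,-1,-1,0,0,0,0,1,-1,-1,0,0,0,0,1,-1,-1,0,0,0,0,1]'
python3 -m crank '[-0.3,-0.3,0,0,0,0,1,-0.6,-0.6,0,0,0,0,1,-1,-1,0,0,0,0,1,-1,-1,0,0,0,0,1,-1,-1,0,0,0,0,1]'
python3 - <<'E'
from h import *
to(0,0,0)
for n in('side','top'):
    im=ctrl.read_camera(n); cv2.imwrite(f'pics/{n}15f.png',im[:,:,::-1]); crop(im,*((340,170,110,100,7) if n=='side' else (220,100,110,110,6)),f'pics/{n}15.png')
    for t in('striker','hook','pull_bar','chisel_mid','rubbing_block','file'):print(n,t,[(np.round(d["at"]).tolist(),round(d["confidence"],2)) for d in ctrl.find_in(t,n)])
E
```

```text
time: 25.55
ee_pos: [642.0, -57.9, 303.5]
ee_rot: [-179.8, -0.1, 100.8]
force: [0.1, 1.0, -0.6]
width: 0.004
time: 26.18
ee_pos: [562.0, -172.3, 305.8]
ee_rot: [-180.0, -0.1, 101.0]
force: [0.3, -0.7, 0.6]
width: 0.004
time: 26.8
ee_pos: [483.7, -289.2, 306.0]
ee_rot: [180.0, -0.0, 101.0]
force: [0.7, 0.5, -0.4]
width: 0.003
t 26.8 pos [ 483.7 -289.2  306. ] rot [180.  -0. 101.] F [ 0.7  0.5 -0.4] w 0.003
shift [ 3.76  -4.196  3.062] turn [0. 0. 0.]
side striker [([582.0, 140.0, 213.0], 0.63)]
side hook [([692.0, 71.0, 123.0], 0.55)]
side pull_bar [([584.0, 138.0, 210.0], 0.69), ([395.0, -496.0, 24.0], 0.48)]
side chisel_mid [([581.0, -207.0, 34.0], 0.95), ([548.0, -294.0, 19.0], 0.55)]
side rubbing_block [([481.0, -10.0, 60.0], 0.68)]
side file [([549.0, -294.0, 18.0], 0.71), ([772.0, -193.0, 40.0], 0.42)]
top striker [([631.0, -460.0, 17.0], 0.38)]
top hook [([473.0, -11.0, 58.0], 0.5)]
top pull_bar [([568.0, 143.0, 218.0], 0.93)]
top chisel_mid [([176.0, -349.0, 31.0], 0.69), ([569.0, -215.0, 25.0], 0.68)]
top rubbing_block [([474.0, -7.0, 57.0], 0.65)]
top file [([515.0, -296.0, 15.0], 0.64)]
```

View pics/side15.png

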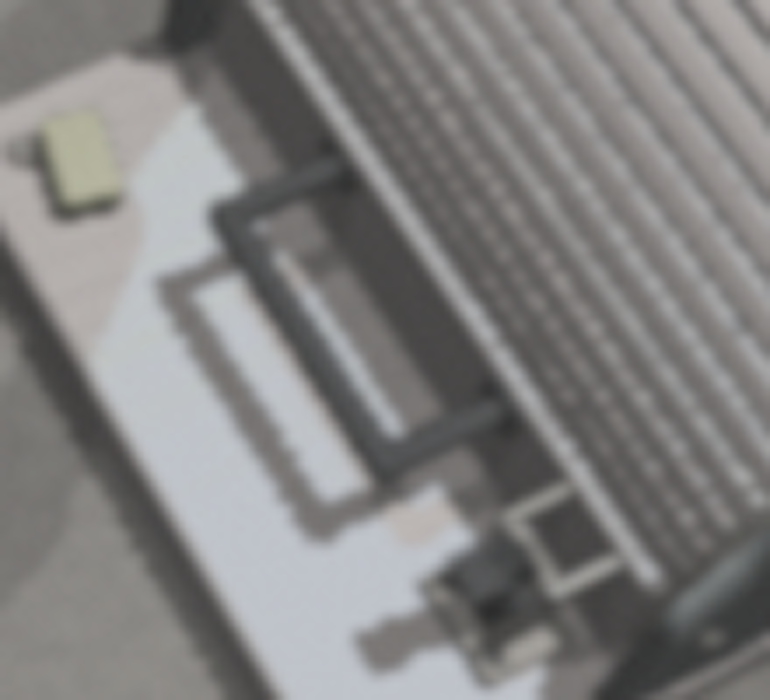

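View pics/top15.png

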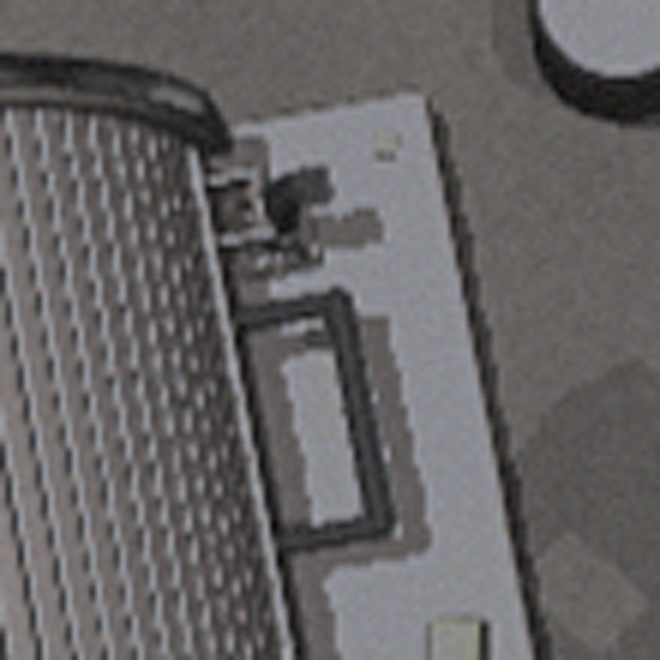

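```bash
python3 - <<'E'
from h import *
m=lambda p,s,o:(np.array(p)+.5)/s-.5+o
T=[m(p,6,(220,100)) for p in((345,310),(380,515))]
S=[m(p,7,(340,170)) for p in((237,222),(383,452))]
def plane(n,a,b):
    p,_=cam(n);d1=ray(n,a,0)-p['origin'];d2=ray(n,b,0)-p['origin'];N=np.cross(d1,d2);N/=np.linalg.norm(N);return N,N@p['origin']
N1,k1=plane('top',*T);N2,k2=plane('side',*S)
d=np.cross(N1,N2);d/=np.linalg.norm(d);print('dir',d)
for X in(540,590,620): print(np.linalg.solve(np.array([N1,N2,[1,0,0]]),[k1,k2,X]).round(1))
for n in('side','top'):
    im=cv2.imread(f'pics/{n}15f.png')[:,:,::-1]; crop(im,*((395,235,35,35,16) if n=='side' else (248,120,35,30,18)),f'pics/{n}15h.png')
    im=cv2.imread(f'pics/{n}7full.png')[:,:,::-1]; crop(im,*((395,235,35,35,16) if n=='side' else (248,120,35,30,18)),f'pics/{n}7h.png')
a=cv2.imread('pics/side7h.png');b=cv2.imread('pics/side15h.png');cv2.imwrite('pics/cmp_s.png',cv2.resize(np.hstack([a,b]),None,fx=.7,fy=.7))
a=cv2.imread('pics/top7h.png');b=cv2.imread('pics/top15h.png');cv2.imwrite('pics/cmp_t.png',cv2.resize(np.hstack([a,b]),None,fx=.63,fy=.63))
E
```

```text
dir [-0.98309651 -0.17635918 -0.04918025]
[540.   24.7 116.2]
[590.   33.6 118.7]
[620.   39.  120.2]
```

View pics/cmp_s.png

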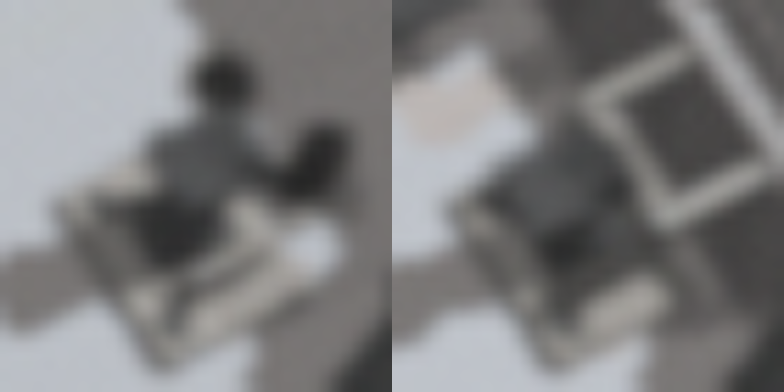

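View pics/cmp_t.png

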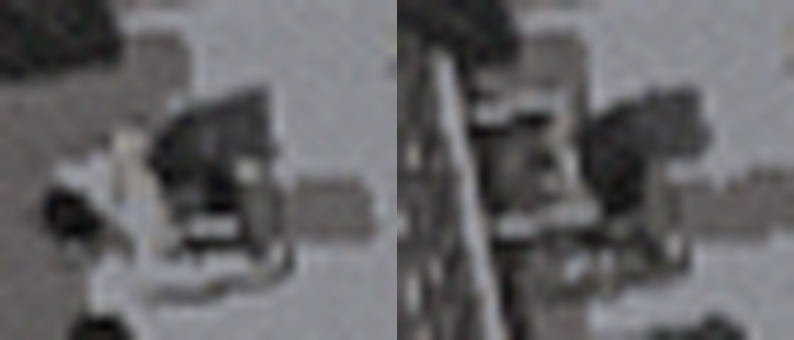

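```bash
python3 - <<'E'
from fit import *
I={k:cv2.cvtColor(cv2.imread(f'pics/side{k}f.png'),cv2.COLOR_BGR2GRAY).astype(np.float32) for k in(13,14,15)}
for (u,v,w,h) in((408,238,24,22),(395,240,20,20),(430,205,50,50)):
    for a,b in((13,14),(14,15)):
        print((u,v),a,b,cv2.phaseCorrelate(I[a][v:v+h,u:u+w].copy(),I[b][v:v+h,u:u+w].copy()))
O=(541,267,np.radians(101.3))
for P in((-212,-108,135),(-222,-108,135),(-212,-108,125),(-212,-122,95),(-212,-94,95)):print(P,proj('side',L2W(O,P))[0].round(1),proj('top',L2W(O,P))[0].round(1))
for th in(0,.05,.1,.15,.2):
    for y in(-122,-94):
        P=L2W(O,(-212*np.cos(th),y,95+212*np.sin(th)));print(th,y,proj('side',P)[0].round(1),proj('top',P)[0].round(1))
E
```

```text
(408, 238) 13 14 ((0.09348907646826632, -0.22053038877286646), 0.9224501939283477)
(408, 238) 14 15 ((-0.22562535207176815, 0.16126857101632197), 0.9607964216007127)
(395, 240) 13 14 ((0.11717302397997997, -0.11402514586747792), 1.059916612803936)
(395, 240) 14 15 ((-0.015928288289378756, -0.07401574456410742), 1.076070985198021)
(430, 205) 13 14 ((-0.3247744258126346, 0.06727774635071171), 0.8493460189819336)
(430, 205) 14 15 ((0.10960404253089351, -0.006016599150683533), 0.9037006797790528)
(-212, -108, 135) [416.3 244.3] [263.4 132.5]
(-222, -108, 135) [412.8 246.2] [266.9 131.9]
(-212, -108, 125) [415.4 245.8] [263.8 133.2]
(-212, -122, 95) [415.7 255. ] [264.  130.7]
(-212, -94, 95) [409.4 245.2] [265.8 140. ]
0 -122 [415.7 255. ] [264.  130.7]
0 -94 [409.4 245.2] [265.8 140. ]
0.05 -122 [416.8 253.5] [263.6 129.9]
0.05 -94 [410.4 243.7] [265.3 139.3]
0.1 -122 [418.1 251.9] [262.9 129.2]
0.1 -94 [411.6 242. ] [264.7 138.7]
0.15 -122 [419.7 250.2] [262.  128.5]
0.15 -94 [413.1 240.2] [263.8 138.1]
0.2 -122 [421.4 248.3] [261.  127.8]
0.2 -94 [414.8 238.3] [262.8 137.5]
```

```bash
python3 - <<'E'
import cv2,numpy as np
a=cv2.imread('pics/side12.png',0).astype(np.float32);b=cv2.imread('pics/side13.png',0).astype(np.float32)
for (u,v,w,h) in((270,400,160,140),(300,100,300,300),(200,430,120,120)):
    print((u,v),np.array(cv2.phaseCorrelate(a[v:v+h,u:u+w].copy(),b[v:v+h,u:u+w].copy())[0])/7)
    A=a[v:v+h,u:u+w];r=cv2.matchTemplate(b,A,cv2.TM_CCOEFF_NORMED);_,m,_,l=cv2.minMaxLoc(r);print('tm',(l[0]-u)/7,(l[1]-v)/7,m)
b2=cv2.imread('pics/side15f.png',0)
for k in(9,10,11):
    pass
a=cv2.imread('pics/top12.png',0).astype(np.float32);b=cv2.cvtColor(cv2.imread('pics/top13f.png'),cv2.COLOR_BGR2GRAY);b=cv2.resize(b[110:170,230:310],None,fx=8,fy=8,interpolation=cv2.INTER_CUBIC).astype(np.float32)
A=a[110:200,20:120];r=cv2.matchTemplate(b,A,cv2.TM_CCOEFF_NORMED);_,m,_,l=cv2.minMaxLoc(r);print('top tm',(l[0]-20)/8,(l[1]-110)/8,m)
# side11 crop 5x offset (340,100): show the striker region at z=154
E
```

```text
(270, 400) [-0.00263759  0.01332254]
tm -0.2857142857142857 0.5714285714285714 0.9708516597747803
(300, 100) [-0.99295384  0.00680047]
tm -0.5714285714285714 0.8571428571428571 0.9787695407867432
(200, 430) [0.00582974 0.00746539]
tm 0.0 0.0 0.9932534694671631
top tm 1.0 1.625 0.8918324112892151
```

```bash

python3 -m crank '[0.3,0.3,0,0,0,0,1,0.6,0.6,0,0,0,0,1,1,1,0,0,0,0,1,1,1,0,0,0,0,1]'
python3 -m crank '[0.3,0.3,0,0,0,0,1,0.6,0.6,0,0,0,0,1,1,1,0,0,0,0,1,1,1,0,0,0,0,1]'
python3 -c "
from h import *
to(582,33.5,160,[180,0,101])"
```

```text
time: 28.0
ee_pos: [563.4, -170.5, 306.1]
ee_rot: [180.0, -0.0, 101.2]
force: [0.3, 0.2, 1.3]
width: 0.005
time: 28.5
ee_pos: [642.3, -54.2, 305.5]
ee_rot: [-180.0, -0.0, 101.1]
force: [-0.6, -0.1, -0.3]
width: 0.003
t 28.5 pos [642.3 -54.2 305.5] rot [-180.    -0.   101.1] F [-0.6 -0.1 -0.3] w 0.003
shift [ 0.976 -0.422  1.456] turn [-0.0002 -0.0002  0.0006]
```

```bash

python3 -m crank '[0.3,-0.15,0.2,0,0,0,1,0.6,-0.3,0.5,0,0,0,1,0.98,-0.42,0.8,0,0,0,1,0.98,-0.42,0.9,0,0,0,1,0.98,-0.42,0.9,0,0,0,1]'
python3 -c "
from h import *
to(582,33.5,120,[180,0,101])"
```

```text
time: 29.12
ee_pos: [581.7, 30.7, 216.3]
ee_rot: [-180.0, 0.0, 100.9]
force: [0.5, -0.1, 0.8]
width: 0.007
t 29.12 pos [581.7  30.7 216.3] rot [-180.     0.   100.9] F [ 0.5 -0.1  0.8] w 0.007
shift [0.028 0.008 0.963] turn [-0.0001  0.0001 -0.0008]
```

```bash

python3 -m crank '[0.03,0,0.3,0,0,0,1,0.03,0,0.6,0,0,0,1,0.03,0,0.75,0,0,0,1,0.03,0,0.8,0,0,0,1,0.03,0,0.8,0,0,0,1]'
python3 -m crank '[0,0,0.03,0,0,0,1,0,0,0.06,0,0,0,1,0,0,0.09,0,0,0,1,0,0,0.12,0,0,0,1]'
python3 -m crank '[0,0,0.02,0,0,0,1,0,0,0.04,0,0,0,1]'
python3 -m crank '[0,0,0.015,0,0,0,1,0,0,0.03,0,0,0,1]'
```

```text
time: 29.75
ee_pos: [581.5, 34.6, 137.0]
ee_rot: [179.9, 0.0, 100.9]
force: [0.4, 0.5, -0.2]
width: 0.008
time: 30.25
ee_pos: [581.0, 35.1, 124.1]
ee_rot: [180.0, -0.0, 100.9]
force: [-0.2, -0.8, -0.3]
width: 0.007
time: 30.5
ee_pos: [581.0, 35.0, 120.1]
ee_rot: [-180.0, -0.0, 100.9]
force: [-0.8, -0.5, -0.6]
width: 0.0
time: 30.75
ee_pos: [581.0, 35.0, 117.2]
ee_rot: [180.0, 0.0, 100.9]
force: [0.2, -0.1, -0.0]
width: 0.004
```

```bash

for i in 1 2 3; do :; done
python3 -m crank '[0,0,0.015,0,0,0,1,0,0,0.03,0,0,0,1]'
python3 -m crank '[0,0,0.01,0,0,0,1,0,0,0.02,0,0,0,1]'
python3 -m crank '[0,0,0.01,0,0,0,1,0,0,0.02,0,0,0,1]'
```

```text
time: 31.0
ee_pos: [581.0, 35.0, 114.2]
ee_rot: [180.0, -0.0, 100.9]
force: [0.7, 1.0, -0.7]
width: 0.003
time: 31.25
ee_pos: [580.9, 35.0, 112.2]
ee_rot: [180.0, -0.0, 100.9]
force: [-1.1, 0.1, -1.0]
width: 0.001
time: 31.5
ee_pos: [581.0, 35.0, 110.2]
ee_rot: [180.0, 0.0, 100.9]
force: [0.1, 0.1, 0.2]
width: 0.004
```

```bash

python3 -m crank '[0,0,0.008,0,0,0,1,0,0,0.016,0,0,0,1]'
python3 -m crank '[0,0,0.007,0,0,0,1]'
python3 -m crank '[0,0,0.007,0,0,0,1]'
```

```text
time: 31.75
ee_pos: [581.0, 35.0, 108.6]
ee_rot: [180.0, 0.0, 100.9]
force: [0.3, -0.8, -0.2]
width: 0.002
time: 31.88
ee_pos: [581.0, 35.0, 107.9]
ee_rot: [180.0, 0.0, 100.9]
force: [0.2, 0.2, -0.3]
width: 0.007
time: 32.0
ee_pos: [581.0, 35.0, 107.3]
ee_rot: [180.0, 0.0, 100.9]
force: [-1.4, 0.8, 3.9]
width: 0.007
```

```bash

python3 -m crank '[0,0,0.006,0,0,0,1]'
python3 -m crank '[0,0,0.006,0,0,0,1]'
python3 -m crank '[0,0,0,0,0,0,1]'
```

```text
time: 32.12
ee_pos: [581.0, 35.0, 107.1]
ee_rot: [180.0, 0.0, 100.9]
force: [-1.9, 0.5, 5.6]
width: 0.003
time: 32.25
ee_pos: [581.0, 35.0, 106.7]
ee_rot: [180.0, 0.0, 100.9]
force: [-2.8, -0.2, 6.0]
width: 0.007
time: 32.38
ee_pos: [581.0, 35.0, 106.6]
ee_rot: [180.0, 0.0, 100.9]
force: [-1.5, 0.1, 5.4]
width: -0.004
```

```bash

python3 -m crank '[0,0,0.006,0,0,0,1]'
python3 -m crank '[0,0,0.006,0,0,0,1]'
python3 -m crank '[0,0,0.006,0,0,0,1]'
```

```text
time: 32.5
ee_pos: [581.0, 34.9, 106.2]
ee_rot: [180.0, 0.0, 100.9]
force: [-2.7, 0.1, 8.8]
width: 0.006
time: 32.62
ee_pos: [581.0, 34.9, 105.8]
ee_rot: [180.0, 0.0, 100.9]
force: [-4.4, -0.5, 9.2]
width: 0.0
time: 32.75
ee_pos: [581.0, 34.9, 105.3]
ee_rot: [179.9, 0.0, 100.9]
force: [-4.1, -0.3, 9.4]
width: 0.005
```

```bash

python3 -m crank '[0,0,0.006,0,0,0,1]'
python3 -m crank '[0,0,0.006,0,0,0,1]'
python3 -m crank '[0,0,0.006,0,0,0,1]'
python3 -m crank '[0,0,0.006,0,0,0,1]'
```

```text
time: 32.88
ee_pos: [581.0, 34.9, 104.8]
ee_rot: [179.9, 0.0, 100.9]
force: [-3.0, -1.5, 10.0]
width: 0.007
time: 33.0
ee_pos: [581.1, 34.8, 104.2]
ee_rot: [179.9, 0.0, 100.9]
force: [-3.7, -0.5, 10.7]
width: 0.005
time: 33.12
ee_pos: [581.1, 34.8, 103.7]
ee_rot: [179.9, 0.0, 100.9]
force: [-5.3, -0.5, 12.2]
width: 0.007
time: 33.25
ee_pos: [581.1, 34.8, 103.3]
ee_rot: [179.9, 0.1, 100.9]
force: [-5.2, -1.0, 13.7]
width: 0.009
```

```bash

python3 -m crank '[0,0,0.006,0,0,0,1]'
python3 -m crank '[0,0,0.006,0,0,0,1]'
python3 -m crank '[0,0,0.006,0,0,0,1]'
python3 - <<'E'
from h import *
for n in('side','top'):
    im=ctrl.read_camera(n); cv2.imwrite(f'pics/{n}16f.png',im[:,:,::-1]);crop(im,*((395,235,35,35,16) if n=='side' else (248,120,35,30,18)),f'pics/{n}16h.png')
a=cv2.imread('pics/side15h.png');b=cv2.imread('pics/side16h.png');cv2.imwrite('pics/cmp_s2.png',cv2.resize(np.hstack([a,b]),None,fx=.7,fy=.7))
E
```

```text
time: 33.38
ee_pos: [581.1, 34.8, 103.0]
ee_rot: [179.9, 0.1, 100.9]
force: [-5.5, -0.9, 16.4]
width: 0.005
time: 33.5
ee_pos: [581.2, 34.8, 102.5]
ee_rot: [179.9, 0.1, 100.9]
force: [-5.0, -0.3, 15.9]
width: 0.008
time: 33.62
ee_pos: [581.2, 34.8, 102.2]
ee_rot: [179.9, 0.1, 100.9]
force: [-6.1, -1.0, 19.4]
width: 0.005
```

View pics/cmp_s2.png

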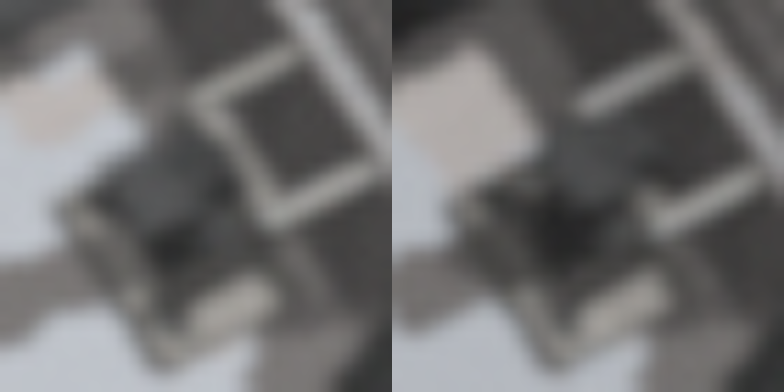

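```bash

python3 -m crank '[0,0,-0.03,0,0,0,1,0,0,-0.08,0,0,0,1,0,0,-0.2,0,0,0,1,0,0,-0.5,0,0,0,1,0,0,-1,0,0,0,1,0,0,-1,0,0,0,1]'
python3 -m crank '[0,0,-0.3,0,0,0,1,-0.3,0,-0.7,0,0,0,1,-0.7,0.2,-1,0,0,0,1,-1,0.4,-1,0,0,0,1,-1,0.4,-1,0,0,0,1]'
python3 -m crank '[-0.3,-0.3,0,0,0,0,1,-0.6,-0.6,0,0,0,0,1,-1,-1,0,0,0,0,1,-1,-1,0,0,0,0,1,-1,-1,0,0,0,0,1]'
python3 -m crank '[-0.3,-0.3,0,0,0,0,1,-0.6,-0.6,0,0,0,0,1,-1,-1,0,0,0,0,1,-1,-1,0,0,0,0,1,-1,-1,0,0,0,0,1]'
python3 - <<'E'
from h import *
for n in('side','top'):
    im=ctrl.read_camera(n); cv2.imwrite(f'pics/{n}17f.png',im[:,:,::-1]);crop(im,*((395,235,35,35,16) if n=='side' else (248,120,35,30,18)),f'pics/{n}17h.png')
for n,s in(('side',.7),('top',.63)):
    a=cv2.imread(f'pics/{n}16h.png' if n=='side' else 'pics/top7h.png');b=cv2.imread(f'pics/{n}17h.png');cv2.imwrite(f'pics/cmp_{n}3.png',cv2.resize(np.hstack([a,b]),None,fx=s,fy=s))
E
```

```text
time: 34.48
ee_pos: [582.3, 34.9, 204.0]
ee_rot: [179.6, 0.1, 100.9]
force: [-0.2, 1.6, -0.4]
width: 0.007
time: 35.1
ee_pos: [639.8, -57.3, 298.0]
ee_rot: [-179.9, -0.1, 100.8]
force: [0.7, 1.9, -0.9]
width: 0.006
time: 35.72
ee_pos: [559.8, -171.7, 299.8]
ee_rot: [-180.0, -0.0, 101.0]
force: [1.2, 0.6, -0.3]
width: 0.003
time: 36.35
ee_pos: [481.5, -288.5, 299.9]
ee_rot: [180.0, -0.0, 101.0]
force: [-0.4, 0.4, -0.3]
width: 0.004
```

View pics/cmp_side3.png

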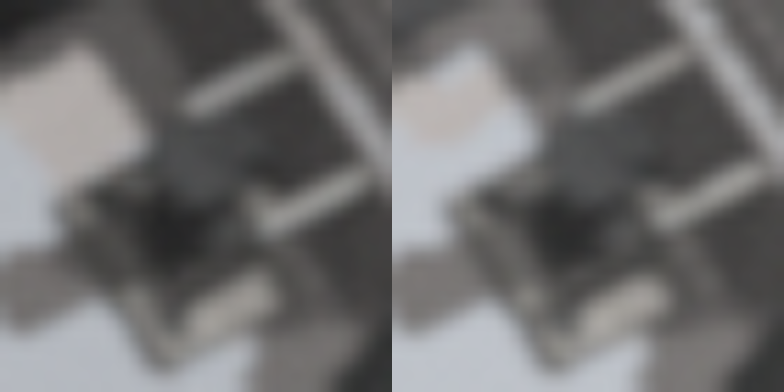

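View pics/cmp_top3.png

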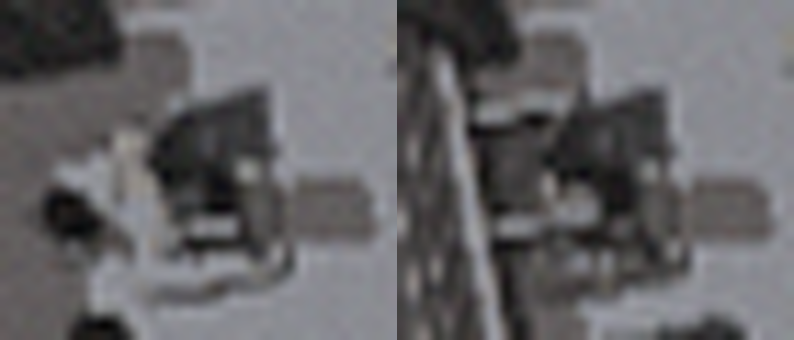

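View pics/side17f.png

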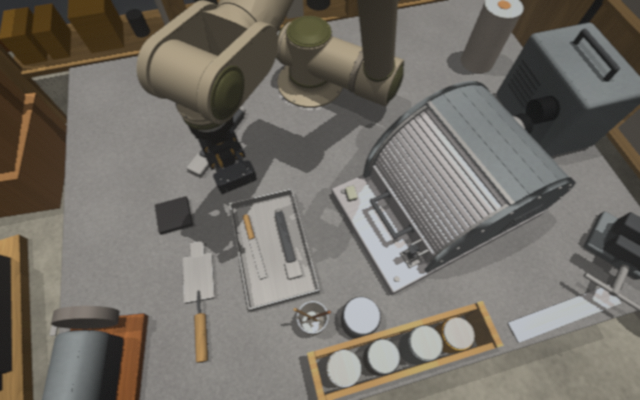

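```bash
python3 -c "
from plant import ctrl
print(ctrl.sign_off())"
```

```text
the job is handed in; nothing more can be done
None
```

The job is handed in after 36.5 s on the robot's clock. The chisel is lying in the tray and the shutter is shut on its catch; the sign-off gave no verdict.

- **Chisel:** I took the smaller chisel off the sill and laid it in the free half of the tray, centred near (555, -212). The last pictures show it along the tray beside the file, and the small rise in force on lowering fits it resting on the floor. I did not measure its tilt or height.
- **Shutter:** I rolled it down with the shut fingers on top of the bar. My first press stopped short: the shutter stayed down, but the pictures showed the hook still pushed out by about 9 mm and the pin uncovered. I pressed again in steps of about 0.6 mm, and the hook snapped over the pin. The highest force I read was about 20 N, but the force is only read at the end of each move, so a brief peak between readings would not show.
- **Last checks:**
  - With the arm about 2 s away from the shutter, the side picture still showed the hook covering the pin.
  - In the top picture the hook stood exactly where it was at the start.
  - The other things on the bench looked unmoved. I checked the file and rubbing block against the networks, and the rest by eye.
- **What disagreed:** A two-camera estimate put the bar about 18 mm higher than the fingers later found it, so I went by touch and the view of the hook.

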